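Fill the otter pup's pebble trough

ROBOT

A 7-joint arm with a two-finger parallel gripper is mounted at the origin on the work surface. World frame = base frame: x ahead of the robot, y to its left, z up, the work surface at z = 0. Lengths are in m, angles in rad, forces in N, time in s.
With the tool pointing down it reaches from about 0.35 to 0.9 m from the base axis. Payload 19.9 kg.
Tool frame: the origin (TCP) lies between the finger pads, 19 mm behind the fingertips; this is the grasp point; z points along the fingers, y is the line along which they close (so a half turn about z gives the same grasp; the last joint's range is limited). The gripper opens to 94 mm and grips with 3 to 60 N. Pads are 16 mm wide; open, the fingers measure 119 mm over their backs; the gripper's body (75 mm by 177 mm) begins 78 mm behind the grasp point.
Start: joints at [1.192, 0.417, -0.01, 1.614, 0.005, 1.111, -0.053], TCP at [0.207, -0.59, 0.224] pointing down, gripper open.
Joint ranges: [-2.81, 2.81], [-0.39, 2.02], [-1.27, 1.25], [0.06, 2.57], [-1.19, 4.33], [0.19, 2], [-2.82, 2.82]. Speed limits (rad/s): [1.89, 1.89, 2.39, 2.39, 3.01, 3.01, 3.01].

INTERFACE

Orientations are given as a unit quaternion [w, x, y, z].
In Python, from station import manip gives the robot as it stands.
- The arm moves only by the tool step_arm, never from a script. Its argument "plan" is one flat list of numbers, 7 for each row, row after row: the shift along the tool's x, y, z in cm, then the turn, a rotation vector about the tool's x, y, z in degrees, then the closure in counts, from 0 (fully open) to 255 (shut). In form: [x, y, z, wx, wy, wz, gripper, x, y, z, wx, wy, wz, gripper, ...]. A call has 1 to 12 rows; each row shifts and turns the commanded pose from where the row before left it, along the tool's axes as they then stand; what a row does not reach is not made up. A row lasts 1/10 s, in which the tool goes at most 50 mm and 8.59 degrees, less where a joint would pass 70% of its speed; a pose out of reach is approached as far as the arm can. A call is refused whole if a number of a shift passes 5 or a number of a turn 8.59, either way. A call with a gripper value outside its range is refused whole. The fingers move at their own pace and stop on an object; "force" is the grip in N (left out, the last holds). Time passes only in rows, so rows that do not move let the fingers close. It gives the time, the measured TCP pose, the force, the opening and the grip force at its end, in the units of the state.
- manip.sense(): the state, without advancing time (a new reading comes with each control period).
- manip.camera(name): name is "scene" or "top"; returns a dict with "frame" (480x640x3 uint8, blue, green, red), "intrinsics" (3x3 intrinsics, pixels), "k1" (the pictures are not rectified: a ray, as slopes to the right and down, at radius r is drawn at 1 + k1 r^2 times it, then the intrinsics apply), "eye" and "orientation" of the camera in the world. Camera axes: x right, y down, z forward; pixel columns grow to the right and rows downward; lengths in m; the calibration is good to about 2 mm. A picture is of the moment at which its call begins. There is no depth.
- manip.finish_job(): hands the job in; it is judged then, once.
Trained networks look in a picture, given as the dict that the camera call returned (one of the last four; its "shot" number tells which), for a name from the list of things; names that differ only in an ending like _2 or _b are one class to them, and where a whole thing is asked for, a point or a joint stands for the part that bears it (a point fixed in the world has none). Each returns a list of dicts, best first, with "confidence" (0 to 1); they miss things now and then, are a little off and sometimes report something else, mostly with a low value. They report only what shows in the picture. A call takes as long as a camera call.
- manip.look_for(query, picture): "xyz" ([x, y, z] in m, in the coordinates of the camera as it stood for that picture, good to about 4 mm: the middle of the surface that is visible of it).
- manip.trace(query, picture): "pixels" (480x640 bool, what is visible of it).
The state is a dict: "clock": time; "joints": joint angles; "qd": joint speeds; "tau": joint torques, N m; "ee_pos": TCP position; "ee_rot": TCP orientation; "force": force on the tool from outside, world axes, zero at the start; "torque": the same for the moment, N m; "gripper_width": finger opening in m; "gripper_force": force on a finger pad.
Only numpy, scipy, OpenCV 4.12 (cv2) and the standard library are available. Lean on these libraries where they do the work, as an engineer would, in place of code of your own. Each camera call takes 0.05 s, during which the arm holds its last target. There are 200 camera calls.

TASK

Hang the green trough on the crate by putting both its holes over the two pins. Then, with the red tin first and the blue tin after it, lift the tin well clear of the counter, tilt it slowly to about 30 degrees and hold it steady there for a second or two to feel by the shifting weight how much is in it, pour whatever pebbles it holds into the hung trough, and stand the emptied tin upright on the white draining tray (a tin that feels empty can go there without pouring). Every pebble must end up in the trough, and the jar, the dosing cup and the spoon stay where they are.

Things in the scene. Friction and masses are not known exactly. Their poses are not given: they have to be found in the camera images.
- trough: green open trough, 110 (x) x 160 (y) x 55 mm high, walls 4 mm, 0.25 kg; origin: centre of its underside, z up. From the top of its +x wall a flat ear (5 mm thick, underside at z = 50 mm, x from 55 to 105 mm, 130 mm wide) sticks out, with two through holes of 12 mm. Starts on the counter, ear roughly away from the robot
- hole_left (a point): centre of the ear's +y hole, on the ear's underside: (82.5, 45, 50) mm in the trough's frame. It goes over pin_left
- hole_right (a point): centre of the ear's -y hole, on the underside: (82.5, -45, 50) mm in the trough's frame. It goes over pin_right
- trough_tab (a point): grip point on the trough's upright white tab, (52, 0, 80) mm in the trough's frame (same axes); the tab is 10 mm thick (x), 40 mm wide (y), from z = 50 to 100 mm. Grip it from above across its thickness
- crate: clear crate with red front, fixed. Origin: on the counter under the middle of the aluminium rail's front face; +x points into the crate. Rail: 220 mm wide, 50 thick, flat top at z = 125 mm, front face down to 20 mm. Crate behind it: 380 mm wide, at most 134 high. The hung trough's ear lies on the rail's top, its origin at about (-59, 0, 75) mm, its free side drooping a few degrees
- pin_left (a point): tip of the +y pin on the rail, (25, 45, 147) mm in the crate's frame: upright steel pin 7 mm thick, 22 mm tall, pointed over the last 4 mm
- pin_right (a point): tip of the -y pin, (25, -45, 147) mm in the crate's frame; same kind of pin
- red_tin: opaque square red tin, white band; origin: centre of underside. 76 x 76 x 95 mm high, 3 mm wall, about 0.18 kg empty (+-5 %). Half cover at -y. The +y side is the pouring side, leaning out 18 degrees: its lip is at y = +69, z = 95 mm. Holds 0 to 3 pebbles; they roll out over the lip only when tilted towards +y by 85 to 90 degrees. Starts upright, handle (-x) roughly to the robot
- red_tin_handle (a point): middle of the tin's black handle, (-76, 0, 70) mm in the tin's frame (same axes): flat blade 10 mm thick, 34 wide, x from -98 to -46 mm, turned 40 degrees: its width runs along (0, 0.643, -0.766), its faces look along +-(0, 0.766, 0.643). Gripped with the tool pointing along (0, 0.643, -0.766), the tool leans 40 degrees at first and some 48 the other way when pouring
- blue_tin: opaque square blue tin, white band; origin: centre of underside. 76 x 76 x 95 mm high, 3 mm wall, about 0.18 kg empty (+-5 %). Half cover at -y. The +y side is the pouring side, leaning out 18 degrees: its lip is at y = +69, z = 95 mm. Holds 0 to 3 pebbles; they roll out over the lip only when tilted towards +y by 85 to 90 degrees. Starts upright, handle (-x) roughly to the robot
- blue_tin_handle (a point): middle of the tin's black handle, (-76, 0, 70) mm in the tin's frame (same axes): flat blade 10 mm thick, 34 wide, x from -98 to -46 mm, turned 40 degrees: its width runs along (0, 0.643, -0.766), its faces look along +-(0, 0.766, 0.643). Gripped with the tool pointing along (0, 0.643, -0.766), the tool leans 40 degrees at first and some 48 the other way when pouring
- drain_tray: white ribbed draining tray, fixed: 150 (x) x 270 (y) x 8 mm, flat on the counter; origin: centre of its underside. Two tins stand on it side by side along y, 135 mm apart
- pebble_r1_center (a point): centre of a round dark river pebble, 28 mm across, 30 g, that starts at the bottom of the red tin; absent (None) in some starts
- pebble_r2_center (a point): centre of a round dark river pebble, 28 mm across, 30 g, that starts at the bottom of the red tin; absent (None) in some starts
- pebble_r3_center (a point): centre of a round dark river pebble, 28 mm across, 30 g, that starts at the bottom of the red tin; absent (None) in some starts
- pebble_b1_center (a point): centre of a round pale river pebble, 28 mm across, 30 g, that starts at the bottom of the blue tin; absent (None) in some starts
- pebble_b2_center (a point): centre of a round pale river pebble, 28 mm across, 30 g, that starts at the bottom of the blue tin; absent (None) in some starts
- pebble_b3_center (a point): centre of a round pale river pebble, 28 mm across, 30 g, that starts at the bottom of the blue tin; absent (None) in some starts
- jar: glass jar, 56 mm across, 75 mm high, red cap: a bystander, to be left where it is; origin: centre of its underside
- dose_cup: small white dosing cup, 36 mm across, 30 mm high: a bystander, to be left where it is; origin: centre of its underside
- spoon: spoon 150 mm long, lying along its x: a bystander, to be left where it is; origin: on the spoon

How it is judged:
On the way, in this order (a step that is already met when the one before it is completed fails the run):
1. the trough hangs on the crate by both holes, let go (horizontal distance between hole_left and pin_left below 0.007 m and horizontal distance between hole_right and pin_right below 0.007 m and z of hole_left in the frame of pin_left between -0.028 and -0.015 m and z of hole_right in the frame of pin_right between -0.028 and -0.015 m and angle between trough's own z axis and vertical below 0.2 rad and contact force between the fingers and trough below 0.1 N), for 0.3 s.
2. the red tin is held clear of the counter, at a steady tilt of 20 to 45 degrees for a second, its pebbles still in it (height (world z) of red_tin above 0.04 m and angle between red_tin's own z axis and vertical between 0.35 and 0.8 rad and angular speed of red_tin below 0.3 rad/s and x of pebble_r1_center in the frame of red_tin between -0.04 and 0.04 m and y of pebble_r1_center in the frame of red_tin between -0.04 and 0.075 m and z of pebble_r1_center in the frame of red_tin between 0 and 0.1 m and x of pebble_r2_center in the frame of red_tin between -0.04 and 0.04 m and y of pebble_r2_center in the frame of red_tin between -0.04 and 0.075 m and z of pebble_r2_center in the frame of red_tin between 0 and 0.1 m and x of pebble_r3_center in the frame of red_tin between -0.04 and 0.04 m and y of pebble_r3_center in the frame of red_tin between -0.04 and 0.075 m and z of pebble_r3_center in the frame of red_tin between 0 and 0.1 m), for 0.8 s.
3. the red tin's pebbles, if any, are in the trough (x of pebble_r1_center in the frame of trough between -0.054 and 0.054 m and y of pebble_r1_center in the frame of trough between -0.08 and 0.08 m and z of pebble_r1_center in the frame of trough between 0 and 0.075 m and x of pebble_r2_center in the frame of trough between -0.054 and 0.054 m and y of pebble_r2_center in the frame of trough between -0.08 and 0.08 m and z of pebble_r2_center in the frame of trough between 0 and 0.075 m and x of pebble_r3_center in the frame of trough between -0.054 and 0.054 m and y of pebble_r3_center in the frame of trough between -0.08 and 0.08 m and z of pebble_r3_center in the frame of trough between 0 and 0.075 m), for 0.2 s.
4. the blue tin is held clear of the counter, at a steady tilt of 20 to 45 degrees for a second, its pebbles still in it (height (world z) of blue_tin above 0.04 m and angle between blue_tin's own z axis and vertical between 0.35 and 0.8 rad and angular speed of blue_tin below 0.3 rad/s and x of pebble_b1_center in the frame of blue_tin between -0.04 and 0.04 m and y of pebble_b1_center in the frame of blue_tin between -0.04 and 0.075 m and z of pebble_b1_center in the frame of blue_tin between 0 and 0.1 m and x of pebble_b2_center in the frame of blue_tin between -0.04 and 0.04 m and y of pebble_b2_center in the frame of blue_tin between -0.04 and 0.075 m and z of pebble_b2_center in the frame of blue_tin between 0 and 0.1 m and x of pebble_b3_center in the frame of blue_tin between -0.04 and 0.04 m and y of pebble_b3_center in the frame of blue_tin between -0.04 and 0.075 m and z of pebble_b3_center in the frame of blue_tin between 0 and 0.1 m), for 0.8 s.
5. the blue tin's pebbles, if any, are in the trough (x of pebble_b1_center in the frame of trough between -0.054 and 0.054 m and y of pebble_b1_center in the frame of trough between -0.08 and 0.08 m and z of pebble_b1_center in the frame of trough between 0 and 0.075 m and x of pebble_b2_center in the frame of trough between -0.054 and 0.054 m and y of pebble_b2_center in the frame of trough between -0.08 and 0.08 m and z of pebble_b2_center in the frame of trough between 0 and 0.075 m and x of pebble_b3_center in the frame of trough between -0.054 and 0.054 m and y of pebble_b3_center in the frame of trough between -0.08 and 0.08 m and z of pebble_b3_center in the frame of trough between 0 and 0.075 m), for 0.2 s.
At the end, for the whole second after the job is handed in: The trough hangs by both holes over both pins (each hole within 7 mm of its pin, the ear down on the rail, tilt under 0.2 rad), every pebble that is present lies inside it, and both tins stand upright (within 0.1 rad) on the draining tray with their centres over it, at rest and let go (all of step 1 and all of step 3 and all of step 5 and linear speed of each of trough, red_tin, blue_tin below 0.03 m/s and x of red_tin in the frame of drain_tray between -0.075 and 0.075 m and y of red_tin in the frame of drain_tray between -0.135 and 0.135 m and z of red_tin in the frame of drain_tray between 0.003 and 0.013 m and angle between each of red_tin, blue_tin's own z axis and vertical below 0.1 rad and contact force between the fingers and red_tin below 0.1 N and x of blue_tin in the frame of drain_tray between -0.075 and 0.075 m and y of blue_tin in the frame of drain_tray between -0.135 and 0.135 m and z of blue_tin in the frame of drain_tray between 0.003 and 0.013 m and contact force between the fingers and blue_tin below 0.1 N); the robot touches nothing.
It fails at once if the jar is moved by more than 4 cm (distance of jar from where it was at the start of the episode above 0.04 m).
It fails at once if the dose cup is moved by more than 4 cm (distance of dose_cup from where it was at the start of the episode above 0.04 m).
It fails at once if the spoon is moved by more than 4 cm (distance of spoon from where it was at the start of the episode above 0.04 m).
Of pebble_r1, pebble_r2, pebble_r3, pebble_b1, pebble_b2, pebble_b3 only 2 to 5 are there at a start; the rules pass over those that are not, and their reading is None.
At some moment in a run one of trough, red_tin, blue_tin may be knocked a few centimetres aside while the robot is not near it.
Once in a run the grip may slacken for a moment while it holds something.
It also fails if it takes over 210 s, if anything falls off the work surface, if the arm or the gripper's body presses on something with over 40 N, if the wrist force passes 120 N, or if a joint passes its speed limit or range.

## Working session

There is one attempt and no reset: what is moved stays moved. The work goes in short steps, Python scripts to look and compute and a tool call to move; the robot and the scene stay as the last step left them, time stands still between calls to the robot, and variables do not carry over. Pictures are saved under pics/ and viewed, at most 14 in all, crops included, and the job is handed in when it is done.

Besides the shell and the picture viewer there is one more tool, called as name(argument=value, ...) on one line, values as JSON. step_arm: Moves the arm, as the interface text tells. Its arguments: {"type":"object","properties":{"plan":{"type":"array","items":{"type":"number"}},"force":{"type":"number"}},"required":["plan"]}

```bash
mkdir -p pics; cat > h.py <<'E'
import numpy as np, cv2
from scipy.spatial.transform import Rotation as R
from station import manip
np.set_printoptions(precision=4,suppress=True)
def q2R(q): return R.from_quat([q[1],q[2],q[3],q[0]]).as_matrix()
def camR(p):
    o=np.array(p["orientation"]); return o if o.shape==(3,3) else q2R(o)
def toW(p,x): return np.array(p["eye"])+camR(p)@np.array(x)
def ray(p,uv):
    K=np.array(p["intrinsics"]); d=(np.array([(uv[0]-K[0,2])/K[0,0],(uv[1]-K[1,2])/K[1,1]])); s=d.copy()
    for _ in range(10): s=d/(1+p["k1"]*(s@s))
    return camR(p)@np.array([s[0],s[1],1])
def hit(p,uv,z):
    d=ray(p,uv); e=np.array(p["eye"]); return e+d*(z-e[2])/d[2]
def proj(p,X):
    c=camR(p).T@(np.array(X)-p["eye"]); s=c[:2]/c[2]; s=s*(1+p["k1"]*(s@s)); K=np.array(p["intrinsics"])
    return np.array([K[0,0]*s[0]+K[0,2],K[1,1]*s[1]+K[1,2]])
def shot(n,f=None):
    p=manip.camera(n)
    if f: cv2.imwrite("pics/"+f,p["frame"])
    return p
E
python3 - <<'E'
from h import *
for n in("top","scene"):
    p=shot(n,n+"0.png"); print(n,p["eye"],p["orientation"],p["k1"],np.array(p["intrinsics"]).ravel())
    for q in["trough","trough_tab","hole_left","hole_right","crate","pin_left","pin_right","red_tin","red_tin_handle","blue_tin","blue_tin_handle","drain_tray","jar","dose_cup","spoon"]:
        print(q,[(round(r["confidence"],2),toW(p,r["xyz"]).round(3).tolist()) for r in manip.look_for(q,p)[:2]])
s=manip.sense();print(s["ee_pos"],s["ee_rot"],s["gripper_width"])
E
```

```text
top [ 0.4371 -0.0543  1.1188] [-0.0399  0.7073 -0.7047  0.039 ] -0.04399563457834055 [500.2364   0.     318.5898   0.     500.2364 244.9657   0.       0.
   1.    ]
trough [(0.89, [0.453, 0.011, 0.008]), (0.49, [0.53, -0.188, 0.024])]
trough_tab [(0.93, [0.45, 0.014, 0.005])]
hole_left [(0.89, [0.449, 0.013, 0.006]), (0.48, [0.537, -0.338, 0.075])]
hole_right [(0.8, [0.45, 0.014, 0.002])]
crate [(0.95, [0.851, 0.075, 0.114])]
pin_left [(0.68, [0.851, 0.078, 0.114]), (0.46, [0.451, 0.013, 0.007])]
pin_right [(0.6, [0.852, 0.076, 0.115])]
red_tin [(0.62, [0.536, -0.339, 0.075])]
red_tin_handle [(0.77, [0.535, -0.34, 0.072])]
blue_tin [(0.71, [0.507, -0.168, 0.074]), (0.57, [0.496, -0.184, 0.021])]
blue_tin_handle [(0.78, [0.508, -0.165, 0.083]), (0.62, [0.563, -0.364, 0.028])]
drain_tray [(0.89, [0.541, 0.324, 0.01])]
jar [(0.91, [0.741, -0.308, 0.076])]
dose_cup [(0.76, [0.606, -0.458, 0.02])]
spoon [(0.57, [0.345, 0.333, 0.015])]
scene [ 1.2986 -0.2154  1.237 ] [-0.2399  0.735   0.6042 -0.1927] -0.10639274248075326 [513.0457   0.     324.7188   0.     513.0457 236.       0.       0.
   1.    ]
trough [(0.79, [0.429, 0.009, 0.044])]
trough_tab [(0.75, [0.437, 0.004, 0.038])]
hole_left [(0.58, [0.426, 0.008, 0.041])]
hole_right [(0.72, [0.43, 0.003, 0.037])]
crate [(0.71, [0.868, 0.068, 0.122])]
pin_left [(0.94, [0.868, 0.066, 0.128])]
pin_right [(0.95, [0.867, 0.064, 0.128]), (0.61, [0.513, -0.169, 0.071])]
red_tin [(0.95, [0.542, -0.337, 0.069])]
red_tin_handle [(0.73, [0.536, -0.341, 0.069])]
blue_tin [(0.96, [0.514, -0.169, 0.068])]
blue_tin_handle [(0.82, [0.514, -0.173, 0.073])]
drain_tray [(0.74, [0.549, 0.325, 0.009])]
jar [(0.68, [0.765, -0.316, 0.076]), (0.16, [0.867, 0.07, 0.124])]
dose_cup [(0.48, [0.601, -0.458, 0.023])]
spoon [(0.78, [0.34, 0.324, 0.01])]
[ 0.2071 -0.5897  0.2242] [-0.      0.9858  0.1681 -0.    ] 0.09393900989831723
```

View pics/top0.png

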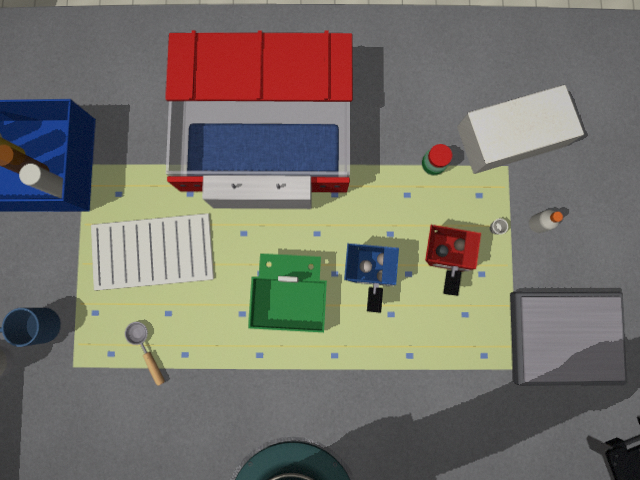

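View pics/scene0.png

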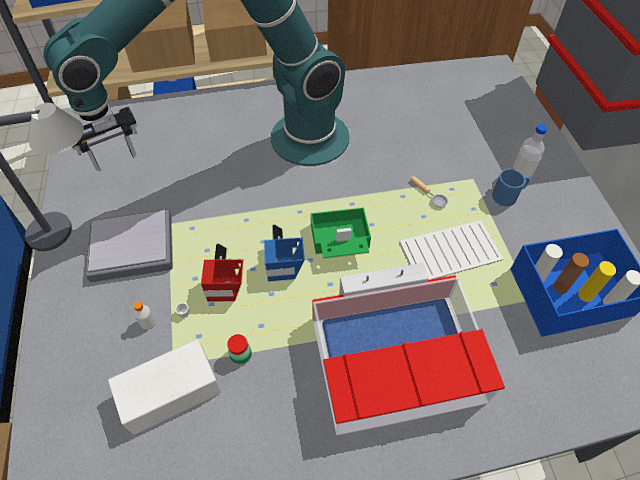

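The top view shows the trough (288,290), ear towards the crate and pins near (236,185) and (281,186). The red tin is at (453,248) with pebbles visible, blue at (371,265), tray at (152,252), jar at (437,158), dosing cup at (500,227) and spoon at (145,350). I'll zoom in for keypoints.

```bash
python3 - <<'E'
import cv2
t=cv2.imread("pics/top0.png"); s=cv2.imread("pics/scene0.png")
cv2.imwrite("pics/c1.png",cv2.resize(t[170:340,160:340],None,fx=3.5,fy=3.5,interpolation=cv2.INTER_CUBIC))
cv2.imwrite("pics/c2.png",cv2.resize(s[200:300,300:440],None,fx=5.5,fy=5.5,interpolation=cv2.INTER_CUBIC))
cv2.imwrite("pics/c3.png",cv2.resize(t[215:320,335:490],None,fx=5,fy=5,interpolation=cv2.INTER_CUBIC))
E
```

```text
(no output)
```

View pics/c1.png

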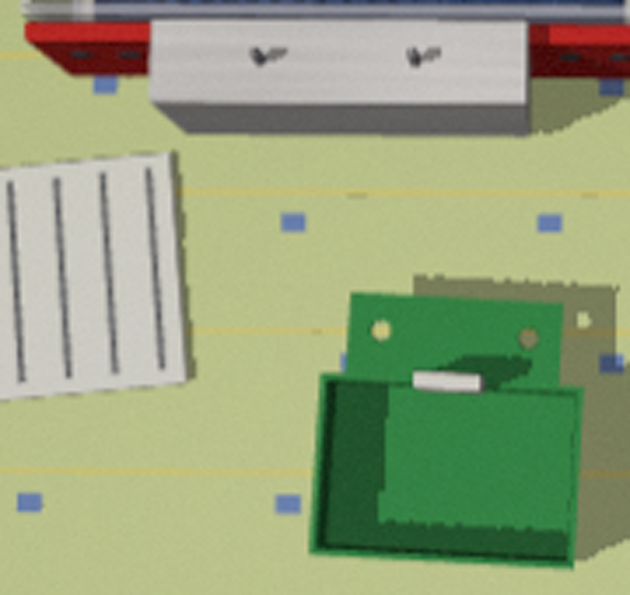

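View pics/c2.png

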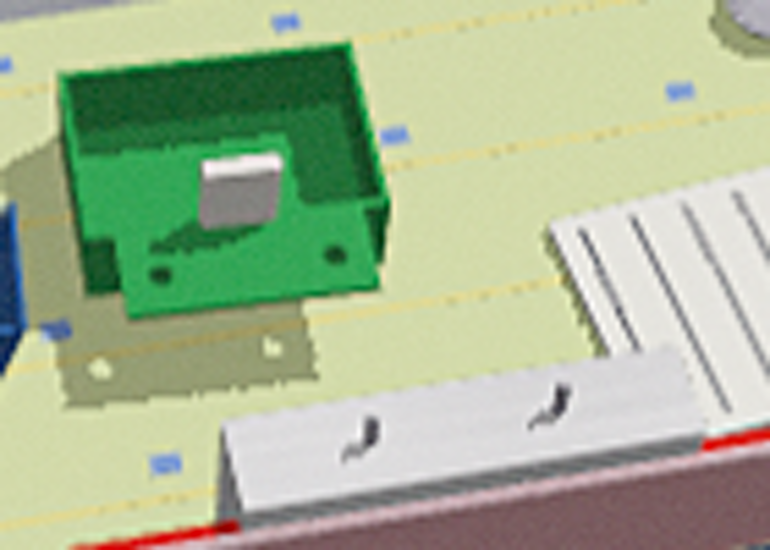

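View pics/c3.png

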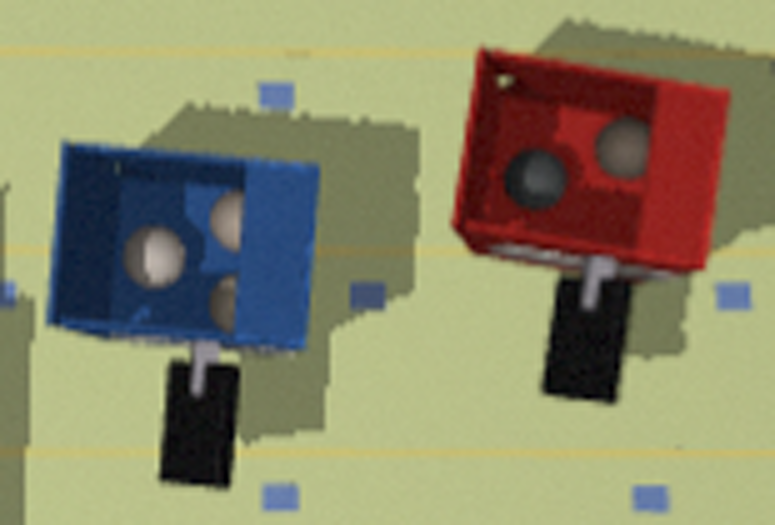

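```bash
cat > fit.py <<'E'
from h import *
from scipy.optimize import least_squares
def fit(obs,x0,z0=0):
    """obs: list of (picture, local xyz mm, uv)"""
    def f(v):
        c,s=np.cos(v[2]),np.sin(v[2]); M=np.array([[c,-s,0],[s,c,0],[0,0,1]])
        return np.concatenate([proj(p,[v[0],v[1],z0]+M@(np.array(l)/1000))-uv for p,l,uv in obs])
    r=least_squares(f,x0,loss="soft_l1"); return r.x,r.fun.reshape(-1,2)
E
python3 - <<'E'
from fit import *
T=shot("top");S=shot("scene")
a=lambda u,v:np.array([160+(u+.5)/3.5-.5,170+(v+.5)/3.5-.5]); b=lambda u,v:np.array([300+(u+.5)/5.5-.5,200+(v+.5)/5.5-.5]); c=lambda u,v:np.array([335+(u+.5)/5-.5,215+(v+.5)/5-.5])
tt=[(T,l,a(*q)) for l,q in [((-55,80,55),(313,552)),((-55,-80,55),(574,566)),((55,80,55),(322,375)),((55,-80,55),(583,388)),((105,65,55),(351,294)),((105,-65,55),(562,305)),((82.5,45,55),(381,330)),((82.5,-45,55),(528,339)),((52,0,100),(447,381))]]
ts=[(S,l,b(*q)) for l,q in [((-55,-80,55),(60,75)),((-55,80,55),(350,44)),((55,80,55),(388,200)),((105,-65,55),(128,318)),((105,65,55),(378,290)),((82.5,-45,55),(161,274)),((82.5,45,55),(335,255)),((52,0,100),(242,160))]]
for o in(tt,ts,tt+ts): x,r=fit(o,[.43,.01,0]); print("trough",x,r.std(0),r.mean(0))
ct=[(T,l,a(*q)) for l,q in [((0,110,125),(150,102)),((0,-110,125),(528,104)),((25,45,147),(252,52)),((25,-45,147),(409,53)),((25,45,125),(262,65)),((25,-45,125),(417,65))]]
cs=[(S,l,b(*q)) for l,q in [((0,-110,125),(224,428)),((0,110,125),(672,350)),((25,-45,147),(373,420)),((25,45,147),(565,387)),((25,-45,125),(368,452)),((25,45,125),(556,420))]]
for o in(ct,cs,ct+cs): x,r=fit(o,[.75,.06,0]); print("crate",x,r.round(1).tolist())
for n,qs in (("red",[(480,50),(458,228),(730,92),(705,270)]),("blue",[(64,143),(50,325),(319,166),(304,348)])):
    o=[(T,l,c(*q)) for l,q in zip([(38,69,95),(-38,69,95),(38,-38,95),(-38,-38,95)],qs)]
    x,r=fit(o,[.53,-.3,0]);print(n,x,r.round(1).tolist())
    M=R.from_euler('z',x[2]).as_matrix(); print(" handle",[x[0],x[1],0]+M@[-.076,0,.07])
m=manip.trace("drain_tray",T)[0]["pixels"]
cn=cv2.minAreaRect(np.argwhere(m)[:,::-1].astype(np.float32)); P=np.array([hit(T,q,.008) for q in cv2.boxPoints(cn)]); print("tray",P.mean(0),P[:,:2].tolist())
E
```

```text
trough [ 0.4302  0.0126 -0.045 ] [0.3991 0.6036] [-0.0296  0.0465]
trough [ 0.431   0.0102 -0.0528] [0.3787 0.5557] [0.0097 0.0017]
trough [ 0.4303  0.0118 -0.0467] [0.4328 0.5942] [ 0.4899 -0.146 ]
crate [ 0.6406  0.074  -0.0014] [[-0.7, 0.5], [-0.1, 0.4], [0.6, 0.3], [1.1, 0.2], [-0.4, -0.9], [-0.3, -0.8]]
crate [0.6453 0.0702 0.0039] [[-0.9, -0.1], [0.5, -0.3], [-0.0, 0.8], [-0.2, 0.7], [0.2, -0.5], [0.3, -0.7]]
crate [ 0.6417  0.0727 -0.0003] [[-0.0, 0.0], [0.5, -0.2], [1.2, -0.2], [1.7, -0.4], [0.2, -1.4], [0.3, -1.3], [-0.3, -1.6], [1.1, -1.5], [0.6, -0.6], [0.3, -0.6], [0.8, -1.9], [0.9, -2.0]]
red [ 0.5471 -0.3462 -0.1623] [[-0.3, -0.3], [-1.1, 0.2], [0.5, -0.2], [0.8, 0.3]]
 handle [ 0.4721 -0.3339  0.07  ]
blue [ 0.5124 -0.1769 -0.0868] [[-0.4, -0.2], [-0.7, 0.1], [0.4, -0.2], [0.7, 0.3]]
 handle [ 0.4367 -0.1703  0.07  ]
tray [0.5454 0.3241 0.008 ] [[0.6079494163392182, 0.47124879311568735], [0.6323042140741993, 0.19606427004633034], [0.4830632745201566, 0.17910336168146104], [0.4582940966534563, 0.45005772614858364]]
```

```bash
cat > plan.py <<'E'
from h import *
def rz(yaw): return R.from_euler('z',yaw).as_matrix()
def toolR(z,y):
    z=np.array(z,float);z/=np.linalg.norm(z);y=np.array(y,float);y-=z*(y@z);y/=np.linalg.norm(y)
    return np.column_stack([np.cross(y,z),y,z])
def plan(p1,R1,N,g,p0=None,R0=None):
    s=manip.sense(); p0=np.array(s["ee_pos"]) if p0 is None else np.array(p0); R0=q2R(s["ee_rot"]) if R0 is None else R0
    w=R.from_matrix(R0.T@R1).as_rotvec()/N; Rk=R0.copy(); d=(np.array(p1)-p0)/N
    wr=np.degrees(w).round(2); pk=p0.copy(); out=[]
    for k in range(N):
        v=np.round(Rk.T@(p0+d*(k+1)-pk)*100,2); pk=pk+Rk@v/100; Rk=Rk@R.from_rotvec(np.radians(wr)).as_matrix()
        out.append([*v.tolist(),*wr.tolist(),g])
    for r in out: print(",".join("%g"%x for x in r)+",")
    print("end",pk,"rot err deg",np.degrees(R.from_matrix(Rk.T@R1).magnitude()).round(2)); return pk,Rk
def st():
    s=manip.sense();M=q2R(s["ee_rot"]);print("t",round(s["clock"],2),"p",np.array(s["ee_pos"]),"z",M[:,2],"y",M[:,1],"w",round(s["gripper_width"],4),"gf",round(s["gripper_force"],1),"F",np.array(s["force"]),"q",np.array(s["joints"]))
    return s
E
python3 - <<'E'
from plan import *
plan([.482,.0095,.19],toolR([0,0,-1],rz(-.047)[:,0]),16,100)
E
```

```text
2.86,-2.96,0.21,-0,-0,-4.25,100,
3.08,-2.75,0.22,-0,-0,-4.25,100,
3.26,-2.51,0.21,-0,-0,-4.25,100,
3.45,-2.25,0.22,-0,-0,-4.25,100,
3.6,-2,0.21,-0,-0,-4.25,100,
3.74,-1.73,0.21,-0,-0,-4.25,100,
3.86,-1.44,0.22,-0,-0,-4.25,100,
3.96,-1.15,0.21,-0,-0,-4.25,100,
4.03,-0.86,0.22,-0,-0,-4.25,100,
4.08,-0.55,0.21,-0,-0,-4.25,100,
4.11,-0.26,0.22,-0,-0,-4.25,100,
4.12,0.06,0.21,-0,-0,-4.25,100,
4.11,0.36,0.21,-0,-0,-4.25,100,
4.06,0.66,0.22,-0,-0,-4.25,100,
4.01,0.96,0.21,-0,-0,-4.25,100,
3.92,1.26,0.22,-0,-0,-4.25,100,
end [0.482  0.0095 0.19  ] rot err deg 0.05
```

step_arm(plan=[2.86, -2.96, 0.21, 0, 0, -4.25, 100, 3.08, -2.75, 0.22, 0, 0, -4.25, 100, 3.26, -2.51, 0.21, 0, 0, -4.25, 100, 3.45, -2.25, 0.22, 0, 0, -4.25, 100, 3.6, -2, 0.21, 0, 0, -4.25, 100, 3.74, -1.73, 0.21, 0, 0, -4.25, 100, 3.86, -1.44, 0.22, 0, 0, -4.25, 100, 3.96, -1.15, 0.21, 0, 0, -4.25, 100], force=40)

```text
clock: 2.55
ee_pos: [0.345, -0.2886, 0.2073]
ee_rot: [0.0, 0.893, 0.45, -0.0]
force: [1.2, -0.4, 0.1]
gripper_width: 0.0571
gripper_force: 0.0
```

step_arm(plan=[4.03, -0.86, 0.22, 0, 0, -4.25, 100, 4.08, -0.55, 0.21, 0, 0, -4.25, 100, 4.11, -0.26, 0.22, 0, 0, -4.25, 100, 4.12, 0.06, 0.21, 0, 0, -4.25, 100, 4.11, 0.36, 0.21, 0, 0, -4.25, 100, 4.06, 0.66, 0.22, 0, 0, -4.25, 100, 4.01, 0.96, 0.21, 0, 0, -4.25, 100, 3.92, 1.26, 0.22, 0, 0, -4.25, 100, 0, 0, 0, 0, 0, 0, 100, 0, 0, 0, 0, 0, 0, 100])

```text
clock: 3.55
ee_pos: [0.482, 0.01, 0.1898]
ee_rot: [-0.0, 0.723, 0.691, -0.0]
force: [-0.6, -0.4, 0.1]
gripper_width: 0.0573
gripper_force: 0.0
```

```bash
python3 - <<'E'
from plan import *
st(); p=shot("top","t1.png")
for n in("trough","trough_tab"): print([(round(r["confidence"],2),toW(p,r["xyz"]).round(3).tolist()) for r in manip.look_for(n,p)[:2]])
print(plan([.482,.0095,.085],toolR([0,0,-1],rz(-.047)[:,0]),3,100))
E
```

```text
t 3.55 p [0.482  0.01   0.1898] z [-0.0005  0.0003 -1.    ] y [ 0.999  -0.045  -0.0005] w 0.0573 gf 0.0 F [-0.619  -0.3944  0.091 ] q [ 0.4444  0.2492 -0.6019  1.9793  0.1705  0.9628 -0.286 ]
[(0.49, [0.453, -0.06, 0.004])]
[(0.58, [0.455, -0.061, 0.005]), (0.46, [0.55, -0.326, 0.026])]
0.04,0.01,3.5,-0,0.01,-0.02,100,
0.04,0,3.5,-0,0.01,-0.02,100,
0.04,0.01,3.5,-0,0.01,-0.02,100,
end [0.482  0.0095 0.085 ] rot err deg 0.01
(array([0.482 , 0.0095, 0.085 ]), array([[ 0.0471,  0.9989, -0.0001],
       [ 0.9989, -0.0471,  0.0001],
       [ 0.0001, -0.0001, -1.    ]]))
```

View pics/t1.png

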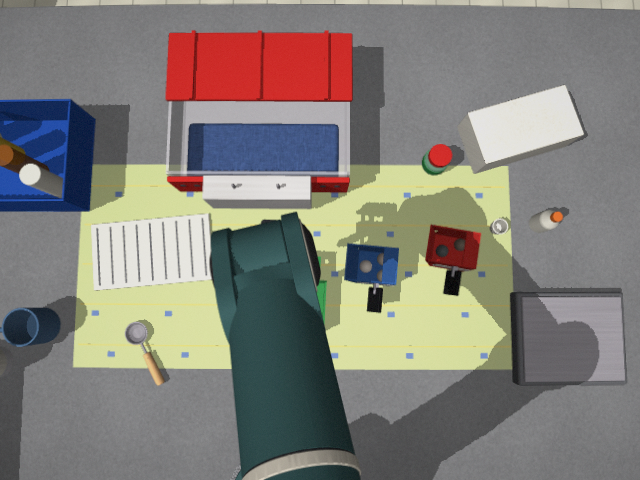

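The arm covers the trough. Its visible sliver at (323,300) and both tins are unmoved, so I'll descend and grip.

step_arm(plan=[0.04, 0.01, 3.5, 0, 0, 0, 100, 0.02, 0, 3.5, 0, 0, 0, 100, 0, 0, 3.5, 0, 0, 0, 100, 0, 0, 0, 0, 0, 0, 100, 0, 0, 0, 0, 0, 0, 255, 0, 0, 0, 0, 0, 0, 255, 0, 0, 0, 0, 0, 0, 255, 0, 0, 0, 0, 0, 0, 255, 0, 0, 0, 0, 0, 0, 255, 0, 0, 0, 0, 0, 0, 255])

```text
clock: 4.7
ee_pos: [0.4824, 0.01, 0.0853]
ee_rot: [0.0, 0.723, 0.691, 0.0]
force: [1.8, 0.4, 1.4]
gripper_width: 0.0127
gripper_force: 1.2
```

step_arm(plan=[0, 0, -2, 0, 0, 0, 255, 0, 0, -3, 0, 0, 0, 255, 0, 0, -4, 0, 0, 0, 255, 0, 0, -4, 0, 0, 0, 255, 0, 0, -3, 0, 0, 0, 255, 0, 0, -1, 0, 0, 0, 255, 0, 0, 0, 0, 0, 0, 255, 0, 0, 0, 0, 0, 0, 255, 0, 0, 0, 0, 0, 0, 255])

```text
clock: 5.6
ee_pos: [0.4815, 0.01, 0.2534]
ee_rot: [-0.001, 0.723, 0.691, -0.001]
force: [0.9, -0.3, -3.0]
gripper_width: 0.0098
gripper_force: 40.0
```

```bash
python3 - <<'E'
from plan import *
st(); p=shot("scene","s1.png"); q=shot("top","t2.png")
E
```

```text
t 5.6 p [0.4815 0.01   0.2534] z [-0.0025  0.0004 -1.    ] y [ 0.9989 -0.0461 -0.0025] w 0.0098 gf 40.0 F [ 0.9331 -0.3303 -2.9756] q [ 0.4816  0.1712 -0.6256  1.9063  0.1113  1.1009 -0.234 ]
```

View pics/s1.png

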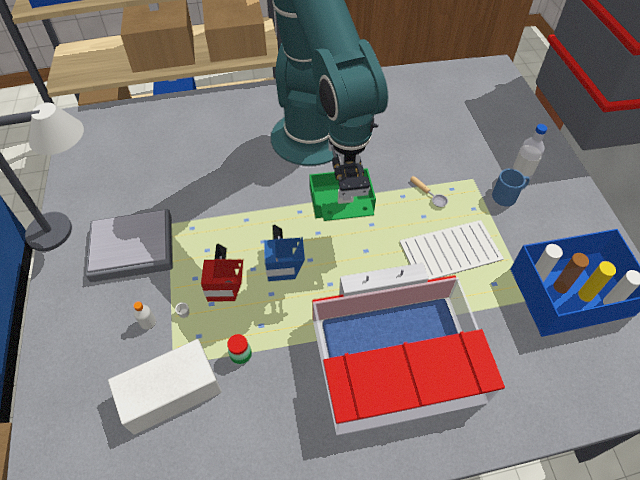

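Trough lifted level, with its tab gripped. Next I hover the ear over the pins.

```bash
python3 - <<'E'
from plan import *
plan([.6365,.072,.215],toolR([0,0,-1],rz(0)[:,0]),8,255)
E
```

```text
0.86,1.9,0.48,-0.01,-0,-0.33,255,
0.85,1.9,0.48,-0.01,-0,-0.33,255,
0.84,1.91,0.49,-0.01,-0,-0.33,255,
0.83,1.91,0.48,-0.01,-0,-0.33,255,
0.82,1.92,0.48,-0.01,-0,-0.33,255,
0.81,1.92,0.48,-0.01,-0,-0.33,255,
0.79,1.93,0.49,-0.01,-0,-0.33,255,
0.79,1.93,0.48,-0.01,-0,-0.33,255,
end [0.6365 0.072  0.215 ] rot err deg 0.04
```

step_arm(plan=[0.86, 1.9, 0.48, 0, 0, -0.33, 255, 0.85, 1.9, 0.48, 0, 0, -0.33, 255, 0.84, 1.91, 0.48, 0, 0, -0.33, 255, 0.83, 1.91, 0.48, 0, 0, -0.33, 255, 0.82, 1.92, 0.48, 0, 0, -0.33, 255, 0.81, 1.92, 0.48, 0, 0, -0.33, 255, 0.8, 1.93, 0.48, 0, 0, -0.33, 255, 0.79, 1.93, 0.48, 0, 0, -0.33, 255, 0, 0, 0, 0, 0, 0, 255, 0, 0, 0, 0, 0, 0, 255, 0, 0, 0, 0, 0, 0, 255])

```text
clock: 6.8
ee_pos: [0.6365, 0.0718, 0.2163]
ee_rot: [-0.0, 0.707, 0.707, -0.0]
force: [1.2, 0.0, -3.2]
gripper_width: 0.0098
gripper_force: 40.0
```

```bash
python3 - <<'E'
from plan import *
st(); p=shot("scene"); q=shot("top")
a=cv2.resize(p["frame"][225:305,310:430],None,fx=5,fy=5,interpolation=cv2.INTER_CUBIC)
b=cv2.resize(q["frame"][150:270,180:330],None,fx=4,fy=4,interpolation=cv2.INTER_CUBIC)
cv2.imwrite("pics/m1.png",a); cv2.imwrite("pics/m2.png",b); cv2.imwrite("pics/m.png",p["frame"])
E
```

```text
t 6.8 p [0.6365 0.0718 0.2163] z [-0.0007 -0.0002 -1.    ] y [ 1.     -0.0002 -0.0007] w 0.0098 gf 40.0 F [ 1.2417  0.0466 -3.2233] q [ 0.2642  0.5177 -0.5957  1.5637  0.3082  1.1562 -0.3961]
```

View pics/m1.png

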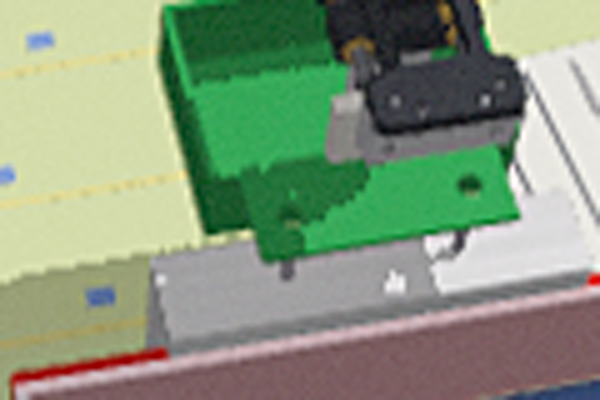

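View pics/m2.png

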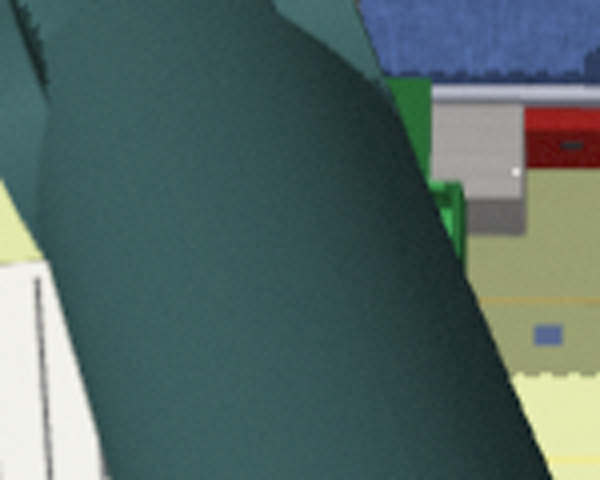

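```bash
python3 - <<'E'
from fit import *
T=shot("top");S=shot("scene")
b=lambda u,v:np.array([310+(u+.5)/5-.5,225+(v+.5)/5-.5]); a=lambda u,v:np.array([180+(u+.5)/4-.5,150+(v+.5)/4-.5])
o=[(S,l,b(*q)) for l,q in [((82.5,-45,55),(291,217)),((82.5,45,55),(469,184)),((105,-65,55),(268,262)),((105,65,55),(521,217)),((-55,-80,55),(163,8))]]
for zz in(.127,.131,.135):
    x,r=fit(o,[.58,.07,0],zz);print("scene trough",zz,x,r.round(1).tolist())
print("expected",[.5845,.0718-.0007,0])
for l in((105,-65,55),(55,-80,55)): print("top pred",(proj(T,[.5845+l[0]/1e3,.0711+l[1]/1e3,.131+.055])-[179.6,149.6])*4-.5)
# rail/pin from the un-occluded shot, seen by scene
b0=lambda u,v:np.array([300+(u+.5)/5.5-.5,200+(v+.5)/5.5-.5])
for n,z,qs in(("tip",.147,[(373,420),(565,387)]),("base",.125,[(368,452),(556,420)])):
    for q in qs: print("scene",n,hit(S,b0(*q),z))
a0=lambda u,v:np.array([160+(u+.5)/3.5-.5,170+(v+.5)/3.5-.5])
for n,z,qs in(("tip",.147,[(252,52),(409,53)]),("base",.125,[(262,65),(417,65)]),("railfront",.125,[(150,102),(528,104)]),("foot",.02,[(185,133),(530,134)])):
    for q in qs: print("top",n,hit(T,a0(*q),z))
print("scene railfront",hit(S,b0(224,428),.125),hit(S,b0(672,350),.125))
E
```

```text
scene trough 0.127 [0.5838 0.0702 0.0068] [[0.5, -0.1], [0.3, 0.3], [-0.7, 0.1], [0.3, -0.1], [-0.5, -0.3]]
scene trough 0.131 [0.5863 0.0691 0.0066] [[0.4, -0.1], [0.3, 0.3], [-0.7, 0.1], [0.5, -0.1], [-0.6, -0.5]]
scene trough 0.135 [0.5887 0.0681 0.0065] [[0.3, -0.1], [0.4, 0.3], [-0.8, 0.2], [0.6, -0.0], [-0.8, -0.6]]
expected [0.5845, 0.0711, 0]
top pred [433.0091  73.088 ]
top pred [463.394  175.8311]
scene tip [0.6682 0.0259 0.147 ]
scene tip [0.6681 0.1164 0.147 ]
scene base [0.6717 0.0244 0.125 ]
scene base [0.6719 0.114  0.125 ]
top tip [0.6662 0.1202 0.147 ]
top tip [0.6658 0.031  0.147 ]
top base [0.6637 0.1182 0.125 ]
top base [0.6639 0.0282 0.125 ]
top railfront [0.6418 0.1827 0.125 ]
top railfront [ 0.6412 -0.0362  0.125 ]
top foot [0.6433 0.1846 0.02  ]
top foot [ 0.6433 -0.0357  0.02  ]
scene railfront [ 0.6464 -0.0376  0.125 ] [0.6455 0.1786 0.125 ]
```

The scene crop shows the ear's holes at (291,218) and (469,184), with the pins just hidden below. The correction is about +0.6 mm in x and +1.3 mm in y. I'll descend in stages.

step_arm(plan=[0.13, 0.06, 1.2, 0, 0, 0, 255, 0, 0, 1.2, 0, 0, 0, 255, 0, 0, 0.9, 0, 0, 0, 255, 0, 0, 0.4, 0, 0, 0, 255, 0, 0, 0.4, 0, 0, 0, 255, 0, 0, 0, 0, 0, 0, 255, 0, 0, 0, 0, 0, 0, 255])

```text
clock: 7.7
ee_pos: [0.6378, 0.0734, 0.1758]
ee_rot: [0.0, 0.707, 0.707, 0.0]
force: [-0.3, -0.4, -1.9]
gripper_width: 0.0096
gripper_force: 40.0
```

```bash
python3 - <<'E'
from plan import *
st(); p=shot("scene")
cv2.imwrite("pics/m3.png",cv2.resize(p["frame"][230:290,320:420],None,fx=7,fy=7,interpolation=cv2.INTER_CUBIC))
E
```

```text
t 7.7 p [0.6378 0.0734 0.1758] z [ 0.0003  0.0001 -1.    ] y [1.     0.     0.0003] w 0.0096 gf 40.0 F [-0.2762 -0.4188 -1.9419] q [ 0.2515  0.5586 -0.5812  1.5991  0.3353  1.0848 -0.418 ]
```

View pics/m3.png

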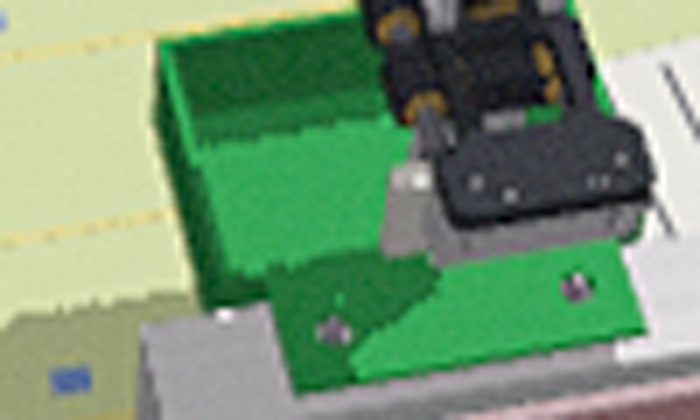

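Both pins show inside the holes, at (335,330) and (576,287). I'll continue down.

step_arm(plan=[0, 0, 0.3, 0, 0, 0, 255, 0, 0, 0.3, 0, 0, 0, 255, 0, 0, 0.3, 0, 0, 0, 255, 0, 0, 0.3, 0, 0, 0, 255, 0, 0, 0.2, 0, 0, 0, 255, 0, 0, 0.1, 0, 0, 0, 255, 0, 0, 0, 0, 0, 0, 255])

```text
clock: 8.45
ee_pos: [0.6378, 0.0735, 0.1611]
ee_rot: [0.0, 0.707, 0.707, 0.0]
force: [-2.5, 0.7, 4.2]
gripper_width: 0.0095
gripper_force: 40.0
```

step_arm(plan=[0, 0, 0, 0, 0, 0, 190, 0, 0, 0, 0, 0, 0, 180, 0, 0, 0, 0, 0, 0, 175, 0, 0, 0, 0, 0, 0, 175, 0, 0, -2, 0, 0, 0, 175, 0, 0, -3, 0, 0, 0, 175, 0, 0, -4, 0, 0, 0, 175, 0, 0, -4, 0, 0, 0, 175, 0, -4, -2, 0, 0, 0, 120, 0, -4.5, 0, 0, 0, 0, 100, -3, -4.5, 0, 0, 0, 0, 100, -4.5, -2, 0, 0, 0, 0, 100])

```text
clock: 9.65
ee_pos: [0.4885, 0.0023, 0.3109]
ee_rot: [0.001, 0.706, 0.709, 0.0]
force: [2.3, -1.1, -0.2]
gripper_width: 0.056
gripper_force: 0.0
```

```bash
python3 - <<'E'
from plan import *
st(); p=shot("scene","s2.png"); T=shot("top")
c=cv2.resize(T["frame"][215:320,335:490],None,fx=4,fy=4,interpolation=cv2.INTER_CUBIC); d=cv2.resize(p["frame"][230:300,310:430],None,fx=5,fy=5,interpolation=cv2.INTER_CUBIC)[:230]
m=np.zeros((420+230,620,3),np.uint8); m[:420]=c[:420]; m[420:,:600]=d; cv2.imwrite("pics/m4.png",m[50:])
E
```

```text
t 9.65 p [0.4885 0.0023 0.3109] z [ 0.0008 -0.0006 -1.    ] y [1.     0.0045 0.0008] w 0.056 gf 0.0 F [ 2.2623 -1.0565 -0.2089] q [ 0.5138  0.1289 -0.6331  1.8147  0.0818  1.2231 -0.1387]
```

View pics/m4.png

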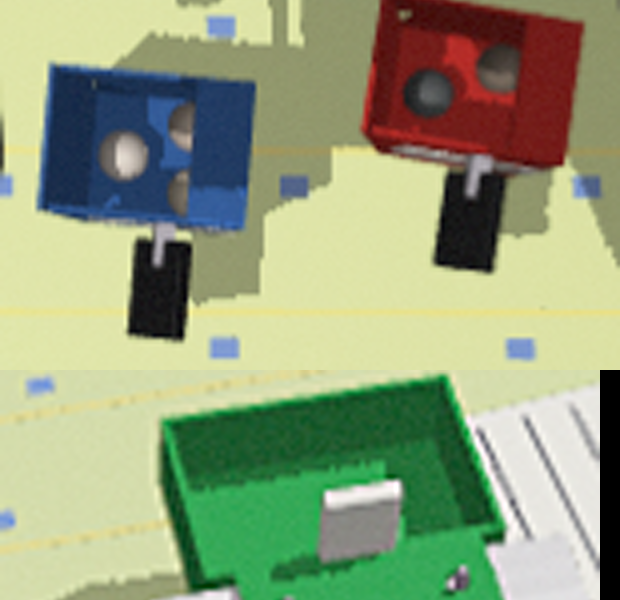

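The trough hangs with the pins through the ear, and red and blue are unmoved (red shows 2 pebbles, blue 3). Next is the approach to the red handle.

```bash
cat >> plan.py <<'E'
def tinR(yaw,tilt=0):
    "tool rotation (option B) for tin frame Rz(yaw)*Rx(-tilt)"
    M=rz(yaw)@R.from_euler('x',-tilt).as_matrix(); a=np.radians(40)
    return M@toolR([0,np.sin(a),-np.cos(a)],[0,-np.cos(a),-np.sin(a)])
def tinM(yaw,tilt=0): return rz(yaw)@R.from_euler('x',-tilt).as_matrix()
H=np.array([-.076,0,.07])
E
python3 - <<'E'
from plan import *
h=np.array([.4721,-.3339,.07]); M=tinR(-.1623); print(M)
p,Rk=plan(h-.12*M[:,2]+[0,0,.1],M,18,100); print(p)
E
```

```text
[[ 0.9869 -0.1238  0.1039]
 [-0.1616 -0.756   0.6343]
 [ 0.     -0.6428 -0.766 ]]
-2.25,-0.15,0.28,1.64,1.92,5.25,100,
-2.27,0.07,0.2,1.64,1.92,5.25,100,
-2.25,0.27,0.13,1.64,1.92,5.25,100,
-2.22,0.49,0.03,1.64,1.92,5.25,100,
-2.17,0.68,-0.05,1.64,1.92,5.25,100,
-2.1,0.88,-0.14,1.64,1.92,5.25,100,
-1.99,1.06,-0.25,1.64,1.92,5.25,100,
-1.89,1.23,-0.34,1.64,1.92,5.25,100,
-1.75,1.39,-0.44,1.64,1.92,5.25,100,
-1.6,1.52,-0.53,1.64,1.92,5.25,100,
-1.43,1.65,-0.64,1.64,1.92,5.25,100,
-1.26,1.75,-0.72,1.64,1.92,5.25,100,
-1.06,1.83,-0.82,1.64,1.92,5.25,100,
-0.87,1.9,-0.9,1.64,1.92,5.25,100,
-0.66,1.95,-0.99,1.64,1.92,5.25,100,
-0.44,1.96,-1.06,1.64,1.92,5.25,100,
-0.23,1.96,-1.12,1.64,1.92,5.25,100,
-0.01,1.94,-1.19,1.64,1.92,5.25,100,
end [ 0.4596 -0.41    0.262 ] rot err deg 0.11
[ 0.4596 -0.41    0.262 ]
```

step_arm(plan=[-2.25, -0.15, 0.28, 1.64, 1.92, 5.25, 100, -2.27, 0.07, 0.2, 1.64, 1.92, 5.25, 100, -2.25, 0.27, 0.13, 1.64, 1.92, 5.25, 100, -2.22, 0.49, 0.03, 1.64, 1.92, 5.25, 100, -2.17, 0.68, -0.05, 1.64, 1.92, 5.25, 100, -2.1, 0.88, -0.14, 1.64, 1.92, 5.25, 100, -1.99, 1.06, -0.25, 1.64, 1.92, 5.25, 100, -1.89, 1.23, -0.34, 1.64, 1.92, 5.25, 100, -1.75, 1.39, -0.44, 1.64, 1.92, 5.25, 100])

```text
clock: 10.65
ee_pos: [0.4775, -0.2038, 0.2852]
ee_rot: [-0.192, 0.917, 0.35, 0.015]
force: [-0.5, 0.2, 0.8]
gripper_width: 0.0573
gripper_force: 0.0
```

step_arm(plan=[-1.6, 1.52, -0.53, 1.64, 1.92, 5.25, 100, -1.43, 1.65, -0.64, 1.64, 1.92, 5.25, 100, -1.26, 1.75, -0.72, 1.64, 1.92, 5.25, 100, -1.06, 1.83, -0.82, 1.64, 1.92, 5.25, 100, -0.87, 1.9, -0.9, 1.64, 1.92, 5.25, 100, -0.66, 1.95, -0.99, 1.64, 1.92, 5.25, 100, -0.44, 1.96, -1.06, 1.64, 1.92, 5.25, 100, -0.23, 1.96, -1.12, 1.64, 1.92, 5.25, 100, 0, 1.94, -1.19, 1.64, 1.92, 5.25, 100, 0, 0, 0, 0, 0, 0, 100])

```text
clock: 11.65
ee_pos: [0.4619, -0.4088, 0.2581]
ee_rot: [-0.343, 0.935, -0.079, 0.026]
force: [0.2, -1.0, -0.3]
gripper_width: 0.0572
gripper_force: 0.0
```

```bash
python3 - <<'E'
from plan import *
st()
T=shot("top");S=shot("scene")
for P in(T,S):
  for n in("red_tin","red_tin_handle","trough"):
    print(n,[(round(r["confidence"],2),toW(P,r["xyz"]).round(3).tolist()) for r in manip.look_for(n,P)[:2]])
h=np.array([.4721,-.3339,.07]); M=tinR(-.1623)
plan(h-.12*M[:,2],M,4,100)
plan(h,M,5,100,p0=h-.12*M[:,2],R0=M)
E
```

```text
t 11.65 p [ 0.4619 -0.4088  0.2581] z [ 0.1037  0.6382 -0.7628] y [-0.1307 -0.7516 -0.6466] w 0.0572 gf 0.0 F [ 0.1798 -0.9648 -0.2696] q [ 1.0053  0.6769 -0.1471  1.2949 -0.4243  1.6585 -0.8042]
red_tin [(0.63, [0.536, -0.338, 0.078]), (0.53, [0.858, 0.075, 0.116])]
red_tin_handle [(0.78, [0.538, -0.34, 0.072]), (0.26, [0.515, -0.153, 0.026])]
trough [(0.82, [0.609, 0.077, 0.074]), (0.33, [0.601, -0.457, 0.021])]
red_tin [(0.69, [0.541, -0.338, 0.071]), (0.5, [0.515, -0.174, 0.07])]
red_tin_handle [(0.71, [0.537, -0.339, 0.068])]
trough [(0.7, [0.586, 0.069, 0.118]), (0.48, [0.543, -0.338, 0.069])]
-0.1,1.72,1.78,-0.04,0.05,0.07,100,
-0.1,1.71,1.79,-0.04,0.05,0.07,100,
-0.1,1.72,1.78,-0.04,0.05,0.07,100,
-0.1,1.71,1.79,-0.04,0.05,0.07,100,
end [ 0.4596 -0.41    0.1619] rot err deg 0.03
-0,0,2.4,0,0,0,100,
0,0,2.4,0,0,0,100,
0,-0,2.4,0,0,0,100,
0,-0,2.4,0,0,0,100,
0,-0,2.4,0,0,0,100,
end [ 0.4721 -0.3339  0.07  ] rot err deg 0.0
```

step_arm(plan=[-0.1, 1.72, 1.78, 0, 0, 0, 100, -0.1, 1.71, 1.79, 0, 0, 0, 100, -0.1, 1.72, 1.78, 0, 0, 0, 100, -0.1, 1.71, 1.79, 0, 0, 0.2, 100, 0, 0, 2.4, 0, 0, 0, 100, 0, 0, 2.4, 0, 0, 0, 100, 0, 0, 2.4, 0, 0, 0, 100, 0, 0, 2.4, 0, 0, 0, 100, 0, 0, 2.4, 0, 0, 0, 100, 0, 0, 0, 0, 0, 0, 100, 0, 0, 0, 0, 0, 0, 100], force=50)

```text
clock: 13.15
ee_pos: [0.4716, -0.3344, 0.0706]
ee_rot: [-0.342, 0.936, -0.075, 0.026]
force: [-0.9, -0.1, 0.8]
gripper_width: 0.0571
gripper_force: 0.0
```

```bash
python3 - <<'E'
from plan import *
st(); shot("scene","s3.png"); p=cv2.imread("pics/s3.png")[210:330,150:320]; cv2.imwrite("pics/m5.png",cv2.resize(p,None,fx=4,fy=4,interpolation=cv2.INTER_CUBIC))
E
```

```text
t 13.15 p [ 0.4716 -0.3344  0.0706] z [ 0.101   0.6371 -0.7641] y [-0.1231 -0.7541 -0.6451] w 0.0571 gf 0.0 F [-0.9295 -0.1211  0.8134] q [ 0.9554  0.7998 -0.1727  1.5514 -0.4357  1.2835 -0.6954]
```

View pics/m5.png

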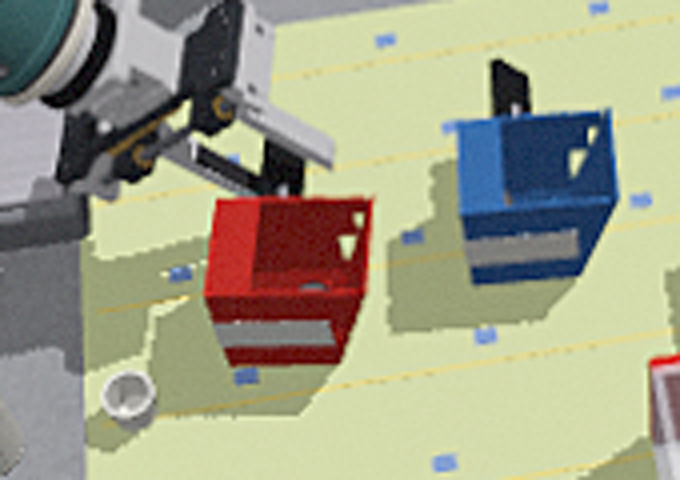

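The fingers straddle the red handle blade at about (285,165). I'll close and lift.

step_arm(plan=[0, 0, 0, 0, 0, 0, 255, 0, 0, 0, 0, 0, 0, 255, 0, 0, 0, 0, 0, 0, 255, 0, 0, 0, 0, 0, 0, 255, 0, 0, 0, 0, 0, 0, 255, 0, 0, 0, 0, 0, 0, 255, 0, 0, 0, 0, 0, 0, 255])

```text
clock: 13.9
ee_pos: [0.4715, -0.3338, 0.07]
ee_rot: [-0.343, 0.936, -0.076, 0.026]
force: [0.1, 0.2, 0.9]
gripper_width: 0.0098
gripper_force: 50.0
```

step_arm(plan=[0, -0.64, -0.77, 0, 0, 0, 255, 0, -1.28, -1.53, 0, 0, 0, 255, 0, -1.93, -2.3, 0, 0, 0, 255, 0, -1.93, -2.3, 0, 0, 0, 255, 0, -1.93, -2.3, 0, 0, 0, 255, 0, -1.93, -2.3, 0, 0, 0, 255, 0, -1.28, -1.53, 0, 0, 0, 255, 0, -0.64, -0.77, 0, 0, 0, 255, 0, 0, 0, 0, 0, 0, 255])

```text
clock: 14.8
ee_pos: [0.472, -0.335, 0.2517]
ee_rot: [-0.342, 0.936, -0.075, 0.027]
force: [0.1, 0.4, -2.9]
gripper_width: 0.0096
gripper_force: 50.0
```

```bash
python3 - <<'E'
from plan import *
s=st(); print("tau",np.array(s["torque"]))
p=np.array(s["ee_pos"])
plan(p+[0,0,.0],tinR(-.1623,np.radians(30)),12,255)
E
```

```text
t 14.8 p [ 0.472  -0.335   0.2517] z [ 0.1023  0.6357 -0.7651] y [-0.1225 -0.7552 -0.6439] w 0.0096 gf 50.0 F [ 0.0934  0.4494 -2.9292] q [ 0.9591  0.5867 -0.179   1.4638 -0.4498  1.5485 -0.8284]
tau [-0.9145  0.2684  0.0242]
0,0,0,-2.51,0.01,0.01,255,
0,0,0,-2.51,0.01,0.01,255,
0,0,0,-2.51,0.01,0.01,255,
0,0,0,-2.51,0.01,0.01,255,
0,0,0,-2.51,0.01,0.01,255,
0,0,0,-2.51,0.01,0.01,255,
0,0,0,-2.51,0.01,0.01,255,
0,0,0,-2.51,0.01,0.01,255,
0,0,0,-2.51,0.01,0.01,255,
0,0,0,-2.51,0.01,0.01,255,
0,0,0,-2.51,0.01,0.01,255,
0,0,0,-2.51,0.01,0.01,255,
end [ 0.472  -0.335   0.2517] rot err deg 0.06
```

step_arm(plan=[0, 0, 0, -2, 0, 0, 255, 0, 0, 0, -3, 0, 0, 255, 0, 0, 0, -3, 0, 0, 255, 0, 0, 0, -3, 0, 0, 255, 0, 0, 0, -3, 0, 0, 255, 0, 0, 0, -3, 0, 0, 255, 0, 0, 0, -3, 0, 0, 255, 0, 0, 0, -3, 0, 0, 255, 0, 0, 0, -3, 0, 0, 255, 0, 0, 0, -2, 0, 0, 255, 0, 0, 0, -2, 0, 0, 255, 0, 0, 0, 0, 0, 0, 255])

```text
clock: 16.0
ee_pos: [0.4721, -0.3339, 0.2498]
ee_rot: [-0.088, 0.993, -0.079, 0.006]
force: [0.4, -0.0, -2.2]
gripper_width: 0.0098
gripper_force: 50.0
```

step_arm(plan=[0, 0, 0, 0, 0, 0, 255, 0, 0, 0, 0, 0, 0, 255, 0, 0, 0, 0, 0, 0, 255, 0, 0, 0, 0, 0, 0, 255, 0, 0, 0, 0, 0, 0, 255, 0, 0, 0, 0, 0, 0, 255, 0, 0, 0, 0, 0, 0, 255, 0, 0, 0, 0, 0, 0, 255, 0, 0, 0, 0, 0, 0, 255, 0, 0, 0, 0, 0, 0, 255, 0, 0, 0, 0, 0, 0, 255, 0, 0, 0, 0, 0, 0, 255])

```text
clock: 17.2
ee_pos: [0.4718, -0.3348, 0.2499]
ee_rot: [-0.089, 0.993, -0.08, 0.006]
force: [0.1, -0.1, -2.4]
gripper_width: 0.01
gripper_force: 50.0
```

step_arm(plan=[0, 0, 0, 0, 0, 0, 255, 0, 0, 0, 0, 0, 0, 255, 0, 0, 0, 0, 0, 0, 255, 0, 0, 0, 0, 0, 0, 255, 0, 0, 0, 0, 0, 0, 255])

```text
clock: 17.7
ee_pos: [0.4717, -0.3348, 0.2499]
ee_rot: [-0.089, 0.993, -0.08, 0.006]
force: [0.4, -0.2, -1.7]
gripper_width: 0.0101
gripper_force: 50.0
```

```bash
python3 - <<'E'
from plan import *
s=st(); print("tau",np.array(s["torque"]))
M=q2R(s["ee_rot"]); print("tilt",np.degrees(np.arctan2(*(M[1:,2]*[1,-1])))) 
T=shot("top");S=shot("scene","s4.png")
for P in(T,S):
  for n in("trough","red_tin","blue_tin"):
    print(n,[(round(r["confidence"],2),toW(P,r["xyz"]).round(3).tolist()) for r in manip.look_for(n,P)[:2]])
E
```

```text
t 17.7 p [ 0.4717 -0.3348  0.2499] z [ 0.0258  0.175  -0.9842] y [-0.1575 -0.9715 -0.1769] w 0.0101 gf 50.0 F [ 0.4427 -0.1611 -1.6651] q [ 0.7381  0.3679 -0.1159  1.6379 -0.1232  1.2235 -1.0562]
tau [-0.1401  0.225  -0.0338]
tilt 10.083748042758872
trough [(0.81, [0.61, 0.076, 0.075]), (0.33, [0.502, -0.168, 0.079])]
red_tin [(0.7, [0.555, -0.34, 0.242]), (0.57, [0.542, 0.326, 0.009])]
blue_tin [(0.93, [0.504, -0.165, 0.075])]
trough [(0.75, [0.587, 0.07, 0.116])]
red_tin [(0.7, [0.568, -0.343, 0.24])]
blue_tin [(0.56, [0.518, -0.169, 0.068]), (0.21, [0.602, -0.462, 0.022])]
```

```bash
cat >> plan.py <<'E'
def lipTCP(lip,yaw,tilt):
    M=tinM(yaw,tilt); return np.array(lip)+M@(H-np.array([0,.069,.095])), tinR(yaw,tilt)
E
python3 - <<'E'
from plan import *
d=np.radians
a=lipTCP([.577,.02,.23],0,d(30)); b=lipTCP([.577,.03,.165],0,d(72)); c=lipTCP([.577,.035,.155],0,d(89))
p=plan(*a,14,255); print("B"); p=plan(*b,10,255,*p); print("C"); plan(*c,6,255,*p)
E
```

```text
-0.12,-1.98,0.41,-0.01,-0.11,-0.65,255,
-0.09,-1.99,0.41,-0.01,-0.11,-0.65,255,
-0.07,-1.99,0.4,-0.01,-0.11,-0.65,255,
-0.04,-1.98,0.41,-0.01,-0.11,-0.65,255,
-0.03,-1.99,0.41,-0.01,-0.11,-0.65,255,
0,-1.99,0.41,-0.01,-0.11,-0.65,255,
0.03,-1.99,0.4,-0.01,-0.11,-0.65,255,
0.05,-1.99,0.41,-0.01,-0.11,-0.65,255,
0.07,-1.98,0.4,-0.01,-0.11,-0.65,255,
0.09,-1.99,0.41,-0.01,-0.11,-0.65,255,
0.12,-1.99,0.4,-0.01,-0.11,-0.65,255,
0.14,-1.98,0.41,-0.01,-0.11,-0.65,255,
0.16,-1.98,0.4,-0.01,-0.11,-0.65,255,
0.19,-1.98,0.4,-0.01,-0.11,-0.65,255,
end [ 0.501  -0.0523  0.2429] rot err deg 0.1
B
0,-0.33,0.26,-4.21,0.01,0,255,
0,-0.35,0.24,-4.21,0.01,0,255,
0,-0.37,0.21,-4.21,0.01,0,255,
0,-0.38,0.18,-4.21,0.01,0,255,
0,-0.39,0.16,-4.21,0.01,0,255,
0,-0.4,0.12,-4.21,0.01,0,255,
0,-0.41,0.1,-4.21,0.01,0,255,
0,-0.42,0.06,-4.21,0.01,0,255,
0,-0.42,0.04,-4.21,0.01,0,255,
0,-0.42,-0,-4.21,0.01,0,255,
end [ 0.501  -0.0151  0.2229] rot err deg 0.08
C
0,-0.33,-0.22,-2.83,-0.01,0,255,
0,-0.32,-0.24,-2.83,-0.01,0,255,
0,-0.31,-0.25,-2.83,-0.01,0,255,
0,-0.3,-0.27,-2.83,-0.01,0,255,
0,-0.28,-0.28,-2.83,-0.01,0,255,
0,-0.27,-0.3,-2.83,-0.01,0,255,
end [0.501  0.0088 0.2236] rot err deg 0.02
```

step_arm(plan=[-0.12, -1.98, 0.41, 0, -0.11, -0.65, 255, -0.09, -1.99, 0.41, 0, -0.11, -0.65, 255, -0.07, -1.99, 0.4, 0, -0.11, -0.65, 255, -0.04, -1.98, 0.41, 0, -0.11, -0.65, 255, -0.03, -1.99, 0.41, 0, -0.11, -0.65, 255, 0, -1.99, 0.41, 0, -0.11, -0.65, 255, 0.03, -1.99, 0.4, 0, -0.11, -0.65, 255])

```text
clock: 18.8
ee_pos: [0.4865, -0.1917, 0.2465]
ee_rot: [-0.089, 0.995, -0.039, 0.003]
force: [0.0, -0.4, -2.8]
gripper_width: 0.0098
gripper_force: 50.0
```

step_arm(plan=[0.05, -1.99, 0.41, 0, -0.11, -0.65, 255, 0.07, -1.98, 0.4, 0, -0.11, -0.65, 255, 0.09, -1.99, 0.41, 0, -0.11, -0.65, 255, 0.12, -1.99, 0.4, 0, -0.11, -0.65, 255, 0.14, -1.98, 0.41, 0, -0.11, -0.65, 255, 0.16, -1.98, 0.4, 0, -0.11, -0.65, 255, 0.19, -1.98, 0.4, 0, -0.11, -0.65, 255, 0, 0, 0, 0, 0, 0, 255, 0, 0, 0, 0, 0, 0, 255])

```text
clock: 19.7
ee_pos: [0.5011, -0.0516, 0.2432]
ee_rot: [-0.089, 0.996, 0.001, -0.001]
force: [-0.3, -0.5, -2.9]
gripper_width: 0.0096
gripper_force: 50.0
```

```bash
python3 - <<'E'
from plan import *
s=st();d=np.radians
T=shot("top");S=shot("scene","s5.png")
for P in(T,S):
  for n in("trough","red_tin"):
    print(n,[(round(r["confidence"],2),toW(P,r["xyz"]).round(3).tolist()) for r in manip.look_for(n,P)[:2]])
b=lipTCP([.577,.03,.165],0,d(72))
plan(*b,10,255)
E
```

```text
t 19.7 p [ 0.5011 -0.0516  0.2432] z [-0.0011  0.1771 -0.9842] y [ 0.0015 -0.9842 -0.1771] w 0.0096 gf 50.0 F [-0.3059 -0.46   -2.8887] q [ 0.4187  0.2162 -0.3068  1.8651 -0.1259  1.0956 -1.3922]
trough [(0.88, [0.618, 0.092, 0.077])]
red_tin [(0.65, [0.593, -0.009, 0.221])]
trough [(0.94, [0.591, 0.075, 0.12])]
red_tin [(0.66, [0.596, -0.059, 0.234])]
0,-0.33,0.27,-4.22,0.01,0,255,
0,-0.36,0.24,-4.22,0.01,0,255,
0,-0.37,0.21,-4.22,0.01,0,255,
0,-0.38,0.19,-4.22,0.01,0,255,
0,-0.4,0.15,-4.22,0.01,0,255,
0,-0.41,0.13,-4.22,0.01,0,255,
0,-0.41,0.1,-4.22,0.01,0,255,
0,-0.42,0.07,-4.22,0.01,0,255,
0,-0.43,0.03,-4.22,0.01,0,255,
0,-0.43,0.01,-4.22,0.01,0,255,
end [ 0.501  -0.0151  0.2229] rot err deg 0.05
```

View pics/s5.png

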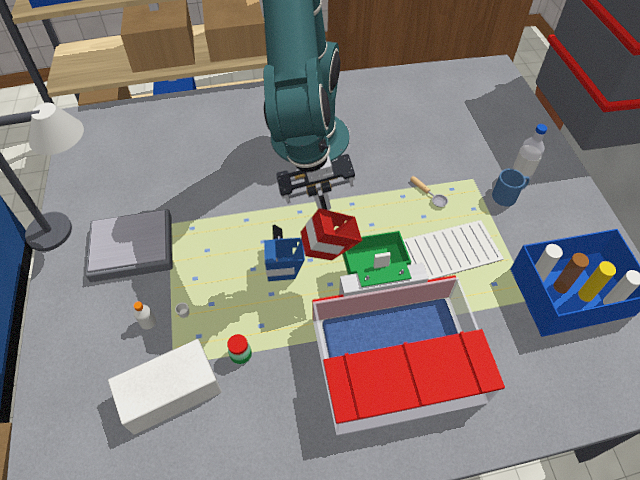

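The red tin is held tilted at (330,232), beside the hung trough at (378,260). Nothing else has moved, so I'll pour.

step_arm(plan=[0, -0.33, 0.27, -4.22, 0, 0, 255, 0, -0.36, 0.24, -4.22, 0, 0, 255, 0, -0.37, 0.21, -4.22, 0, 0, 255, 0, -0.38, 0.19, -4.22, 0, 0, 255, 0, -0.4, 0.15, -4.22, 0, 0, 255, 0, -0.41, 0.13, -4.22, 0, 0, 255, 0, -0.41, 0.1, -4.22, 0, 0, 255, 0, -0.42, 0.07, -4.22, 0, 0, 255, 0, -0.43, 0.03, -4.22, 0, 0, 255, 0, -0.43, 0.01, -4.22, 0, 0, 255, 0, 0, 0, 0, 0, 0, 255])

```text
clock: 21.1
ee_pos: [0.5007, -0.0127, 0.2218]
ee_rot: [0.276, 0.961, 0.002, -0.001]
force: [0.4, 0.5, -2.6]
gripper_width: 0.0099
gripper_force: 50.0
```

step_arm(plan=[0, -0.33, -0.22, -2.83, 0, 0, 255, 0, -0.32, -0.24, -2.83, 0, 0, 255, 0, -0.31, -0.25, -2.83, 0, 0, 255, 0, -0.3, -0.27, -2.83, 0, 0, 255, 0, -0.28, -0.28, -2.83, 0, 0, 255, 0, -0.27, -0.3, -2.83, 0, 0, 255, 0, 0, 0, 0, 0, 0, 255, 0, 0, 0, 0, 0, 0, 255, 0, 0, 0, 0, 0, 0, 255, 0, 0, 0, 0, 0, 0, 255, 0, 0, 0, 0, 0, 0, 255, 0, 0, 0, 0, 0, 0, 255])

```text
clock: 22.3
ee_pos: [0.5009, 0.0091, 0.2238]
ee_rot: [0.414, 0.91, 0.0, -0.0]
force: [0.1, -0.0, -1.4]
gripper_width: 0.0099
gripper_force: 50.0
```

```bash
cat >> plan.py <<'E'
def peb(n):
    for c in("top","scene"):
        P=shot(c)
        for q in n: print(c,q,[(round(r["confidence"],2),toW(P,r["xyz"]).round(3).tolist()) for r in manip.look_for(q,P)])
E
python3 - <<'E'
from plan import *
s=st();M=q2R(s["ee_rot"]);print("tilt",40+np.degrees(np.arctan2(-M[1,2],-M[2,2])))
peb(["pebble_r1_center","trough","red_tin"])
E
```

```text
t 22.3 p [0.5009 0.0091 0.2238] z [-0.0001 -0.7541 -0.6567] y [ 0.0006 -0.6567  0.7541] w 0.0099 gf 50.0 F [ 0.0783 -0.0408 -1.3785] q [-0.2623  0.4478 -0.3126  1.8675  0.8164  1.4887 -2.5028]
tilt 88.94946291062581
top pebble_r1_center [(0.39, [0.513, -0.152, 0.027])]
top trough [(0.93, [0.631, 0.093, 0.122]), (0.73, [0.514, -0.153, 0.027]), (0.65, [0.493, -0.187, 0.022])]
top red_tin [(0.89, [0.569, -0.004, 0.267])]
scene pebble_r1_center [(0.39, [0.551, 0.132, 0.095])]
scene trough [(0.86, [0.628, 0.077, 0.135])]
scene red_tin [(0.7, [0.604, -0.013, 0.26]), (0.37, [0.629, 0.077, 0.132])]
```

step_arm(plan=[0, 0, 0, -2, 0, 0, 255, 0, 0, 0, -1, 0, 0, 255, 0, 0, 0, 0, 0, 0, 255, 0, 0, 0, 0, 0, 0, 255, 0, 0, 0, 4, 0, 0, 255, 0, 0, 0, -4, 0, 0, 255, 0, 0, 0, 0, 0, 0, 255, 0, 0, 0, 0, 0, 0, 255, 0, 0, 0, 0, 0, 0, 255, 0, 0, 0, 0, 0, 0, 255])

```text
clock: 23.7
ee_pos: [0.501, 0.0093, 0.2237]
ee_rot: [0.438, 0.899, 0.0, -0.0]
force: [-0.4, 0.1, -0.7]
gripper_width: 0.0097
gripper_force: 50.0
```

```bash
python3 - <<'E'
from plan import *
f=[]
for _ in range(6): manip.camera("scene"); f.append(manip.sense()["force"])
print(np.mean(f,0))
d=np.radians; s=st(); p=np.array(s["ee_pos"])
p1=np.array([.50,-.03,.30])
plan(p1,tinR(0,d(30)),10,255)
E
```

```text
[-0.1603  0.2915 -1.9387]
t 24.0 p [0.5009 0.0093 0.2236] z [ 0.0001 -0.7876 -0.6161] y [ 0.0011 -0.6161  0.7876] w 0.0097 gf 50.0 F [-0.0257  0.2392 -2.2871] q [-0.2865  0.473  -0.3053  1.8636  0.8424  1.5252 -2.5305]
-0.01,0.84,-0.16,6.2,0,0.01,255,
-0.01,0.82,-0.25,6.2,0,0.01,255,
-0.01,0.79,-0.34,6.2,0,0.01,255,
-0.01,0.75,-0.42,6.2,0,0.01,255,
-0.01,0.7,-0.5,6.2,0,0.01,255,
-0.01,0.64,-0.58,6.2,0,0.01,255,
-0.01,0.58,-0.63,6.2,0,0.01,255,
-0.01,0.5,-0.7,6.2,0,0.01,255,
-0.01,0.42,-0.75,6.2,0,0.01,255,
-0.01,0.34,-0.79,6.2,0,0.01,255,
end [ 0.5  -0.03  0.3 ] rot err deg 0.06
```

step_arm(plan=[0, 0.84, -0.16, 6.2, 0, 0, 255, 0, 0.82, -0.25, 6.2, 0, 0, 255, 0, 0.79, -0.34, 6.2, 0, 0, 255, 0, 0.75, -0.42, 6.2, 0, 0, 255, 0, 0.7, -0.5, 6.2, 0, 0, 255, 0, 0.64, -0.58, 6.2, 0, 0, 255, 0, 0.58, -0.63, 6.2, 0, 0, 255, 0, 0.5, -0.7, 6.2, 0, 0, 255, 0, 0.42, -0.75, 6.2, 0, 0, 255, 0, 0.34, -0.79, 6.2, 0, 0, 255, 0, 0, 0, 0, 0, 0, 255])

```text
clock: 25.1
ee_pos: [0.5011, -0.0333, 0.3005]
ee_rot: [-0.089, 0.996, -0.003, 0.0]
force: [-1.2, 0.1, -2.4]
gripper_width: 0.0098
gripper_force: 50.0
```

```bash
python3 - <<'E'
from plan import *
s=st()
peb(["pebble_r1_center","trough","red_tin"])
S=shot("scene","s6.png"); c=S["frame"]
m=manip.trace("trough",S)
if m: 
    k=m[0]["pixels"]; print("trough px",k.sum(),np.argwhere(k).mean(0))
E
```

```text
t 25.1 p [ 0.5011 -0.0333  0.3005] z [ 0.0007  0.1767 -0.9843] y [-0.0051 -0.9843 -0.1767] w 0.0098 gf 50.0 F [-1.2282  0.1243 -2.3964] q [ 0.364   0.1545 -0.2775  1.8012 -0.1441  1.2104 -1.4345]
top pebble_r1_center [(0.43, [0.739, -0.309, 0.078])]
top trough [(0.86, [0.626, 0.102, 0.112])]
top red_tin [(0.92, [0.589, 0.014, 0.278])]
scene pebble_r1_center []
scene trough [(0.95, [0.591, 0.067, 0.12]), (0.71, [0.602, -0.462, 0.022])]
scene red_tin [(0.9, [0.598, -0.037, 0.29])]
trough px 2788 [259.0907 376.2859]
```

```bash
python3 - <<'E'
from plan import *
f=[];t=[]
for _ in range(15): P=manip.camera("scene"); s=manip.sense(); f.append(s["force"]);t.append(s["torque"])
print(np.mean(f,0),np.std(f,0),np.mean(t,0))
T=shot("top")
for n,P in(("scene",P),("top",T)):
    inn=[(-50,-75,6),(50,-75,6),(50,75,6),(-50,75,6)]
    q=np.array([proj(P,np.array([.585,.0727,.075])+np.array(l)/1000) for l in inn]).astype(np.int32)
    m=np.zeros((480,640),np.uint8);cv2.fillConvexPoly(m,q,1)
    b,g,r=[P["frame"][...,i].astype(int) for i in range(3)]
    non=(m>0)&~(g>1.35*np.maximum(b,r)); nl,lab,stt,cen=cv2.connectedComponentsWithStats(non.astype(np.uint8))
    print(n,q.tolist()); 
    for i in range(1,nl):
        if stt[i,4]>6: print(stt[i],cen[i],P["frame"][lab==i].mean(0),hit(P,cen[i],.092))
E
```

```text
[ 0.1133 -0.0802 -1.668 ] [0.6037 0.3789 0.5351] [-0.1965  0.1337  0.0012]
scene [[343, 249], [352, 280], [406, 270], [396, 240]]
[373 241  28  28 372] [386.5    255.4059] [119.9624 124.2231 126.086 ] [0.5837 0.1042 0.092 ]
[400 269   4   3   8] [401.75  270.375] [125.625 120.    122.75 ] [0.6373 0.1313 0.092 ]
[350 273   9   8  52] [354.2692 276.4231] [198.9808 198.8654 198.9615] [0.6312 0.004  0.092 ]
[365 275   4   4  10] [366.7 276.4] [131.6 133.5 128.2] [0.6374 0.0359 0.092 ]
top [[294, 253], [294, 206], [223, 206], [222, 253]]
[ 253  206   42   48 1790] [275.6184 230.9039] [39.3721 39.8274 77.4196] [0.5812 0.0363 0.092 ]
[222 228  13  26 258] [227.7907 239.9961] [56.4264 61.4225 63.062 ] [0.5618 0.1352 0.092 ]
```

```bash
python3 - <<'E'
from plan import *
t=np.array([.5395,.389,.008]); M=rz(.09); h=t+M@H; print(h)
p=plan(h+[0,0,.16],tinR(.09),12,255); print("down"); p=plan(h+[0,0,.012],tinR(.09),5,255,*p)
E
```

```text
[0.4638 0.3822 0.078 ]
-0.31,-3.29,1.11,2.5,-0.18,-0.39,255,
-0.28,-3.25,1.25,2.5,-0.18,-0.39,255,
-0.25,-3.18,1.39,2.5,-0.18,-0.39,255,
-0.23,-3.13,1.53,2.5,-0.18,-0.39,255,
-0.21,-3.05,1.66,2.5,-0.18,-0.39,255,
-0.17,-2.99,1.8,2.5,-0.18,-0.39,255,
-0.16,-2.9,1.93,2.5,-0.18,-0.39,255,
-0.12,-2.81,2.05,2.5,-0.18,-0.39,255,
-0.1,-2.73,2.18,2.5,-0.18,-0.39,255,
-0.08,-2.63,2.29,2.5,-0.18,-0.39,255,
-0.05,-2.52,2.4,2.5,-0.18,-0.39,255,
-0.02,-2.42,2.51,2.5,-0.18,-0.39,255,
end [0.4638 0.3822 0.238 ] rot err deg 0.06
down
0,1.9,2.27,-0.01,0,-0.01,255,
0,1.91,2.26,-0.01,0,-0.01,255,
0,1.9,2.27,-0.01,0,-0.01,255,
0,1.9,2.27,-0.01,0,-0.01,255,
-0,1.91,2.26,-0.01,0,-0.01,255,
end [0.4638 0.3821 0.09  ] rot err deg 0.02
```

step_arm(plan=[-0.31, -3.29, 1.11, 2.5, -0.18, -0.39, 255, -0.28, -3.25, 1.25, 2.5, -0.18, -0.39, 255, -0.25, -3.18, 1.39, 2.5, -0.18, -0.39, 255, -0.23, -3.13, 1.53, 2.5, -0.18, -0.39, 255, -0.21, -3.05, 1.66, 2.5, -0.18, -0.39, 255, -0.17, -2.99, 1.8, 2.5, -0.18, -0.39, 255, -0.16, -2.9, 1.93, 2.5, -0.18, -0.39, 255, -0.12, -2.81, 2.05, 2.5, -0.18, -0.39, 255, -0.1, -2.73, 2.18, 2.5, -0.18, -0.39, 255, -0.08, -2.63, 2.29, 2.5, -0.18, -0.39, 255, -0.05, -2.52, 2.4, 2.5, -0.18, -0.39, 255, -0.02, -2.42, 2.51, 2.5, -0.18, -0.39, 255])

```text
clock: 27.6
ee_pos: [0.4637, 0.3834, 0.2379]
ee_rot: [-0.343, 0.938, 0.042, -0.015]
force: [0.7, -0.1, -2.1]
gripper_width: 0.0095
gripper_force: 50.0
```

step_arm(plan=[0, 0, 0, 0, 0, 0, 255, 0, 1.9, 2.27, 0, 0, 0, 255, 0, 1.91, 2.26, 0, 0, 0, 255, 0, 1.9, 2.27, 0, 0, 0, 255, 0, 1.5, 1.79, 0, 0, 0, 255, 0, 1.2, 1.43, 0, 0, 0, 255, 0, 0, 0, 0, 0, 0, 255, 0, 0, 0, 0, 0, 0, 255])

```text
clock: 28.4
ee_pos: [0.4641, 0.3822, 0.1077]
ee_rot: [-0.342, 0.939, 0.042, -0.016]
force: [0.4, -0.1, -1.1]
gripper_width: 0.01
gripper_force: 50.0
```

```bash
python3 - <<'E'
from plan import *
s=st(); plan([.4638,.3822,.08],tinR(.09),4,255)
E
```

```text
t 28.4 p [0.4641 0.3822 0.1077] z [-0.0579  0.641  -0.7654] y [ 0.0678 -0.7624 -0.6436] w 0.01 gf 50.0 F [ 0.4046 -0.0588 -1.1409] q [ 0.0849  0.5805 -0.621   2.0026 -0.7195  0.5169 -1.286 ]
-0.01,0.44,0.53,-0.01,0,-0.01,255,
-0,0.45,0.53,-0.01,0,-0.01,255,
-0.01,0.44,0.53,-0.01,0,-0.01,255,
-0,0.45,0.53,-0.01,0,-0.01,255,
end [0.4638 0.3821 0.08  ] rot err deg 0.03
```

step_arm(plan=[0, 0.44, 0.53, 0, 0, 0, 255, 0, 0.45, 0.53, 0, 0, 0, 255, 0, 0.44, 0.53, 0, 0, 0, 255, 0, 0.45, 0.53, 0, 0, 0, 255, 0, 0.07, 0.08, 0, 0, 0, 255, 0, 0.07, 0.08, 0, 0, 0, 255, 0, 0, 0, 0, 0, 0, 255])

```text
clock: 29.1
ee_pos: [0.4637, 0.3824, 0.0778]
ee_rot: [-0.342, 0.938, 0.042, -0.016]
force: [-2.1, -2.3, 6.9]
gripper_width: 0.0099
gripper_force: 50.0
```

step_arm(plan=[0, 0, 0, 0, 0, 0, 200, 0, 0, 0, 0, 0, 0, 160, 0, 0, 0, 0, 0, 0, 120, 0, 0, 0, 0, 0, 0, 100, 0, 0, 0, 0, 0, 0, 100, 0, 0, 0, 0, 0, 0, 100, 0, 0, -3, 0, 0, 0, 100, 0, 0, -4, 0, 0, 0, 100, 0, 0, -4, 0, 0, 0, 100, 0, 0, -4, 0, 0, 0, 100, 0, -3, -3, 0, 0, 0, 100, 0, 0, 0, 0, 0, 0, 100])

```text
clock: 30.3
ee_pos: [0.4739, 0.2901, 0.239]
ee_rot: [-0.342, 0.939, 0.043, -0.012]
force: [0.9, 1.3, -1.0]
gripper_width: 0.0573
gripper_force: 0.0
```

```bash
python3 - <<'E'
from plan import *
s=st()
peb(["trough","red_tin","blue_tin","blue_tin_handle","jar","dose_cup","spoon"])
T=shot("top","t7.png");S=shot("scene","s7.png")
m=manip.trace("blue_tin",T)[0]["pixels"]; print(m.sum(),cv2.minAreaRect(np.argwhere(m)[:,::-1].astype(np.float32)))
P=cv2.imread("pics/top0.png"); d=cv2.absdiff(P,T["frame"])[215:320,335:405]; print("blue diff",d.mean(),d.max())
E
```

```text
t 30.3 p [0.4739 0.2901 0.239 ] z [-0.0522  0.6411 -0.7657] y [ 0.0719 -0.7623 -0.6432] w 0.0573 gf 0.0 F [ 0.8718  1.2649 -0.9796] q [ 0.2722  0.3159 -0.5996  1.9656 -0.6811  0.8752 -1.333 ]
top trough [(0.84, [0.625, 0.057, 0.081]), (0.44, [0.507, -0.165, 0.079])]
top red_tin []
top blue_tin [(0.97, [0.504, -0.169, 0.078]), (0.53, [0.553, 0.431, 0.086]), (0.42, [0.603, -0.458, 0.021])]
top blue_tin_handle [(0.58, [0.506, -0.167, 0.078]), (0.56, [0.345, 0.331, 0.014]), (0.3, [0.74, -0.31, 0.074])]
top jar [(0.62, [0.739, -0.312, 0.075])]
top dose_cup [(0.58, [0.604, -0.457, 0.021]), (0.39, [0.625, 0.059, 0.08])]
top spoon [(0.74, [0.345, 0.333, 0.014])]
scene trough [(0.95, [0.591, 0.065, 0.121])]
scene red_tin [(0.88, [0.551, 0.388, 0.079])]
scene blue_tin [(0.86, [0.516, -0.167, 0.072])]
scene blue_tin_handle [(0.75, [0.513, -0.175, 0.069])]
scene jar [(0.65, [0.763, -0.314, 0.075])]
scene dose_cup [(0.43, [0.602, -0.461, 0.018])]
scene spoon [(0.62, [0.351, 0.335, 0.009]), (0.28, [0.588, 0.066, 0.113]), (0.2, [0.768, -0.313, 0.076]), (0.19, [0.548, 0.386, 0.075])]
2169 ((370.2724304199219, 277.7310485839844), (52.650840759277344, 66.51942443847656), 4.763641834259033)
blue diff 30.042857142857144 110
```

```bash
python3 - <<'E'
from plan import *
def bl(f):
    f=f[215:320,335:430].astype(int); return (f[...,0]>1.4*f[...,2])&(f[...,0]>40)|(f.max(2)<35)
for a,b in(("top0","t7"),):
    A=bl(cv2.imread(f"pics/{a}.png"));B=bl(cv2.imread(f"pics/{b}.png"))
    print(A.sum(),B.sum(),(A&B).sum(),cv2.phaseCorrelate(A.astype(np.float32),B.astype(np.float32)))
yaw=-.0868; M=tinR(yaw); h=np.array([.4367,-.1703,.07])
s=st(); p0=np.array(s["ee_pos"])
w=h-.12*M[:,2]+[0,0,.12]
p=plan(w,M,13,100); print("pre"); p=plan(h-.10*M[:,2],M,4,100,*p); print("in");plan(h,M,5,100,*p)
E
```

```text
2062 2019 2019 ((0.17253780290600673, 0.052464418242209376), 1.0107706785202026)
t 31.25 p [0.4721 0.2898 0.2345] z [-0.0579  0.6408 -0.7655] y [ 0.0683 -0.7625 -0.6434] w 0.0575 gf 0.0 F [ 0.4861 -0.4566  0.7984] q [ 0.2711  0.3226 -0.5987  1.9698 -0.6809  0.8722 -1.3308]
-0.69,2.89,-2.91,-0,0.5,0.59,100,
-0.64,2.9,-2.91,-0,0.5,0.59,100,
-0.58,2.91,-2.92,-0,0.5,0.59,100,
-0.53,2.91,-2.92,-0,0.5,0.59,100,
-0.47,2.91,-2.93,-0,0.5,0.59,100,
-0.41,2.92,-2.93,-0,0.5,0.59,100,
-0.36,2.93,-2.94,-0,0.5,0.59,100,
-0.31,2.93,-2.93,-0,0.5,0.59,100,
-0.25,2.93,-2.94,-0,0.5,0.59,100,
-0.19,2.93,-2.95,-0,0.5,0.59,100,
-0.14,2.93,-2.94,-0,0.5,0.59,100,
-0.08,2.94,-2.94,-0,0.5,0.59,100,
-0.02,2.94,-2.95,-0,0.5,0.59,100,
end [ 0.43   -0.2472  0.2819] rot err deg 0.08
pre
-0,1.93,2.8,-0.01,0.01,0.01,100,
-0,1.93,2.79,-0.01,0.01,0.01,100,
-0,1.93,2.8,-0.01,0.01,0.01,100,
-0,1.93,2.8,-0.01,0.01,0.01,100,
end [ 0.4312 -0.2344  0.1466] rot err deg 0.02
in
-0,-0,2,-0,-0,0,100,
-0,-0,2,-0,-0,0,100,
-0,-0,2,-0,-0,0,100,
-0.01,-0,2,-0,-0,0,100,
0,-0,2,-0,-0,0,100,
end [ 0.4367 -0.1703  0.07  ] rot err deg 0.02
```

step_arm(plan=[-0.69, 2.89, -2.91, 0, 0.5, 0.59, 100, -0.64, 2.9, -2.91, 0, 0.5, 0.59, 100, -0.58, 2.91, -2.92, 0, 0.5, 0.59, 100, -0.53, 2.91, -2.92, 0, 0.5, 0.59, 100, -0.47, 2.91, -2.93, 0, 0.5, 0.59, 100, -0.41, 2.92, -2.93, 0, 0.5, 0.59, 100, -0.36, 2.93, -2.94, 0, 0.5, 0.59, 100])

```text
clock: 31.95
ee_pos: [0.4491, -0.0011, 0.2604]
ee_rot: [-0.342, 0.94, -0.003, 0.001]
force: [1.0, 0.7, 0.2]
gripper_width: 0.0572
gripper_force: 0.0
```

step_arm(plan=[-0.31, 2.93, -2.93, 0, 0.5, 0.59, 100, -0.25, 2.93, -2.94, 0, 0.5, 0.59, 100, -0.19, 2.93, -2.95, 0, 0.5, 0.59, 100, -0.14, 2.93, -2.94, 0, 0.5, 0.59, 100, -0.08, 2.94, -2.94, 0, 0.5, 0.59, 100, -0.02, 2.94, -2.95, 0, 0.5, 0.59, 100, 0, 0, 0, 0, 0, 0, 100, 0, 0, 0, 0, 0, 0, 100])

```text
clock: 32.75
ee_pos: [0.43, -0.2475, 0.2816]
ee_rot: [-0.342, 0.939, -0.041, 0.015]
force: [0.7, 0.6, -0.5]
gripper_width: 0.0571
gripper_force: 0.0
```

```bash
python3 - <<'E'
from plan import *
st(); peb(["blue_tin","trough"])
yaw=-.0868; M=tinR(yaw); h=np.array([.4367,-.1703,.07])
p=plan(h-.10*M[:,2],M,4,100)
E
```

```text
t 32.75 p [ 0.43   -0.2475  0.2816] z [ 0.0558  0.6414 -0.7652] y [-0.0663 -0.7623 -0.6438] w 0.0571 gf 0.0 F [ 0.728   0.6026 -0.5302] q [ 0.9354  0.4145 -0.2056  1.664  -0.4604  1.5317 -0.801 ]
top blue_tin [(0.79, [0.503, -0.167, 0.076]), (0.5, [0.612, 0.073, 0.076])]
top trough [(0.7, [0.614, 0.075, 0.078])]
scene blue_tin [(0.72, [0.513, -0.169, 0.073]), (0.49, [0.873, 0.064, 0.128])]
scene trough [(0.96, [0.591, 0.067, 0.121])]
-0,1.95,2.79,-0.01,0.02,0.03,100,
-0.01,1.94,2.78,-0.01,0.02,0.03,100,
0,1.95,2.79,-0.01,0.02,0.03,100,
-0,1.95,2.79,-0.01,0.02,0.03,100,
end [ 0.4311 -0.2344  0.1466] rot err deg 0.02
```

step_arm(plan=[0, 1.95, 2.79, 0, 0, 0, 100, 0, 1.94, 2.78, 0, 0, 0, 100, 0, 1.95, 2.79, 0, 0, 0, 100, 0, 1.95, 2.79, 0, 0, 0, 100, 0, 0, 2, 0, 0, 0, 100, 0, 0, 2, 0, 0, 0, 100, 0, 0, 2, 0, 0, 0, 100, 0, 0, 2, 0, 0, 0, 100, 0, 0, 2, 0, 0, 0, 100, 0, 0, 0, 0, 0, 0, 100, 0, 0, 0, 0, 0, 0, 100])

```text
clock: 34.15
ee_pos: [0.4367, -0.1712, 0.0703]
ee_rot: [-0.342, 0.939, -0.04, 0.015]
force: [0.8, -0.6, 0.3]
gripper_width: 0.0572
gripper_force: 0.0
```

step_arm(plan=[0, 0, 0, 0, 0, 0, 255, 0, 0, 0, 0, 0, 0, 255, 0, 0, 0, 0, 0, 0, 255, 0, 0, 0, 0, 0, 0, 255, 0, 0, 0, 0, 0, 0, 255, 0, 0, 0, 0, 0, 0, 255, 0, 0, 0, 0, 0, 0, 255])

```text
clock: 34.85
ee_pos: [0.4366, -0.1709, 0.0699]
ee_rot: [-0.342, 0.939, -0.04, 0.015]
force: [-0.0, -1.0, 0.6]
gripper_width: 0.0101
gripper_force: 50.0
```

step_arm(plan=[0, -0.64, -0.77, 0, 0, 0, 255, 0, -1.28, -1.53, 0, 0, 0, 255, 0, -1.93, -2.3, 0, 0, 0, 255, 0, -1.93, -2.3, 0, 0, 0, 255, 0, -1.93, -2.3, 0, 0, 0, 255, 0, -1.93, -2.3, 0, 0, 0, 255, 0, -1.28, -1.53, 0, 0, 0, 255, 0, -0.64, -0.77, 0, 0, 0, 255, 0, 0, 0, 0, 0, 0, 255])

```text
clock: 35.75
ee_pos: [0.4367, -0.1715, 0.2508]
ee_rot: [-0.341, 0.939, -0.04, 0.015]
force: [-0.1, -0.5, -3.9]
gripper_width: 0.0103
gripper_force: 50.0
```

```bash
python3 - <<'E'
from plan import *
st(); peb(["blue_tin","trough"])
f=[]
for _ in range(6): manip.camera("scene"); f.append(manip.sense()["force"])
print(np.mean(f,0))
E
```

```text
t 35.75 p [ 0.4367 -0.1715  0.2508] z [ 0.0562  0.6399 -0.7664] y [-0.0647 -0.7636 -0.6424] w 0.0103 gf 50.0 F [-0.0713 -0.4883 -3.9075] q [ 0.8753  0.3656 -0.2502  1.8152 -0.5056  1.3905 -0.8316]
top blue_tin [(0.66, [0.511, -0.169, 0.253])]
top trough [(0.74, [0.616, 0.073, 0.077])]
scene blue_tin [(0.63, [0.532, -0.169, 0.246])]
scene trough [(0.82, [0.592, 0.068, 0.121]), (0.36, [0.55, 0.39, 0.078])]
[ 0.2037  0.2026 -2.6538]
```

Blue weighs about 2.65 N (three pebbles). I'll tilt it 30° and hold.

step_arm(plan=[0, 0, 0, -2, 0, 0, 255, 0, 0, 0, -3, 0, 0, 255, 0, 0, 0, -3, 0, 0, 255, 0, 0, 0, -3, 0, 0, 255, 0, 0, 0, -3, 0, 0, 255, 0, 0, 0, -3, 0, 0, 255, 0, 0, 0, -3, 0, 0, 255, 0, 0, 0, -3, 0, 0, 255, 0, 0, 0, -3, 0, 0, 255, 0, 0, 0, -2, 0, 0, 255, 0, 0, 0, -2, 0, 0, 255, 0, 0, 0, 0, 0, 0, 255])

```text
clock: 37.55
ee_pos: [0.437, -0.1702, 0.2508]
ee_rot: [-0.086, 0.995, -0.041, 0.005]
force: [-0.0, -0.5, -2.6]
gripper_width: 0.0096
gripper_force: 50.0
```

step_arm(plan=[0, 0, 0, 0, 0, 0, 255, 0, 0, 0, 0, 0, 0, 255, 0, 0, 0, 0, 0, 0, 255, 0, 0, 0, 0, 0, 0, 255, 0, 0, 0, 0, 0, 0, 255, 0, 0, 0, 0, 0, 0, 255, 0, 0, 0, 0, 0, 0, 255, 0, 0, 0, 0, 0, 0, 255, 0, 0, 0, 0, 0, 0, 255, 0, 0, 0, 0, 0, 0, 255, 0, 0, 0, 0, 0, 0, 255, 0, 0, 0, 0, 0, 0, 255])

```text
clock: 38.75
ee_pos: [0.4365, -0.1713, 0.2499]
ee_rot: [-0.087, 0.995, -0.043, 0.004]
force: [0.5, -0.3, -2.8]
gripper_width: 0.0096
gripper_force: 50.0
```

step_arm(plan=[0, 0, 0, 0, 0, 0, 255, 0, 0, 0, 0, 0, 0, 255, 0, 0, 0, 0, 0, 0, 255, 0, 0, 0, 0, 0, 0, 255, 0, 0, 0, 0, 0, 0, 255])

```text
clock: 39.25
ee_pos: [0.4365, -0.1713, 0.2499]
ee_rot: [-0.087, 0.995, -0.043, 0.004]
force: [-0.2, -0.1, -2.5]
gripper_width: 0.0098
gripper_force: 50.0
```

```bash
python3 - <<'E'
from plan import *
st(); peb(["blue_tin","trough"])
d=np.radians
a=lipTCP([.577,.0,.23],0,d(30)); b=lipTCP([.577,.02,.165],0,d(72)); c=lipTCP([.577,.025,.155],0,d(90))
p=plan(*a,9,255); print("B"); p=plan(*b,10,255,*p); print("C"); plan(*c,6,255,*p)
E
```

```text
t 39.25 p [ 0.4365 -0.1713  0.2499] z [ 0.0151  0.1738 -0.9847] y [-0.0843 -0.9811 -0.1744] w 0.0098 gf 50.0 F [-0.1932 -0.0536 -2.5395] q [ 0.6578  0.1584 -0.2637  1.9152 -0.1391  1.1308 -1.1974]
top blue_tin []
top trough [(0.97, [0.61, 0.072, 0.08]), (0.35, [0.858, 0.079, 0.115])]
scene blue_tin [(0.72, [0.531, -0.183, 0.241]), (0.65, [0.55, 0.132, 0.096])]
scene trough [(0.61, [0.591, 0.067, 0.12]), (0.27, [0.871, 0.066, 0.124])]
0.62,-1.13,0.28,-0.01,-0.1,-0.54,255,
0.63,-1.12,0.28,-0.01,-0.1,-0.54,255,
0.64,-1.11,0.27,-0.01,-0.1,-0.54,255,
0.65,-1.11,0.28,-0.01,-0.1,-0.54,255,
0.67,-1.1,0.27,-0.01,-0.1,-0.54,255,
0.67,-1.1,0.28,-0.01,-0.1,-0.54,255,
0.68,-1.09,0.27,-0.01,-0.1,-0.54,255,
0.7,-1.08,0.27,-0.01,-0.1,-0.54,255,
0.71,-1.08,0.26,-0.01,-0.1,-0.54,255,
end [ 0.501  -0.0722  0.2429] rot err deg 0.06
B
-0,-0.43,0.28,-4.2,0,0,255,
-0,-0.45,0.24,-4.2,0,0,255,
-0,-0.46,0.22,-4.2,0,0,255,
-0,-0.48,0.18,-4.2,0,0,255,
-0,-0.5,0.14,-4.2,0,0,255,
-0,-0.5,0.1,-4.2,0,0,255,
-0,-0.5,0.07,-4.2,0,0,255,
-0,-0.51,0.04,-4.2,0,0,255,
-0,-0.52,-0.01,-4.2,0,0,255,
-0,-0.51,-0.04,-4.2,0,0,255,
end [ 0.501  -0.0251  0.2228] rot err deg 0.06
C
0,-0.34,-0.24,-2.99,0,0.01,255,
0,-0.34,-0.25,-2.99,0,0.01,255,
0,-0.31,-0.28,-2.99,0,0.01,255,
0,-0.31,-0.29,-2.99,0,0.01,255,
0,-0.28,-0.3,-2.99,0,0.01,255,
0,-0.27,-0.32,-2.99,0,0.01,255,
end [ 0.501 -0.     0.224] rot err deg 0.03
```

step_arm(plan=[0.62, -1.13, 0.28, 0, -0.1, -0.54, 255, 0.63, -1.12, 0.28, 0, -0.1, -0.54, 255, 0.64, -1.11, 0.27, 0, -0.1, -0.54, 255, 0.65, -1.11, 0.28, 0, -0.1, -0.54, 255, 0.67, -1.1, 0.27, 0, -0.1, -0.54, 255, 0.67, -1.1, 0.28, 0, -0.1, -0.54, 255, 0.68, -1.09, 0.27, 0, -0.1, -0.54, 255, 0.7, -1.08, 0.27, 0, -0.1, -0.54, 255, 0.71, -1.08, 0.26, 0, -0.1, -0.54, 255, 0, 0, 0, 0, 0, 0, 255, 0, 0, 0, 0, 0, 0, 255])

```text
clock: 40.65
ee_pos: [0.501, -0.0722, 0.2429]
ee_rot: [-0.088, 0.996, 0.0, -0.0]
force: [-0.2, -1.2, -2.1]
gripper_width: 0.0098
gripper_force: 50.0
```

```bash
python3 - <<'E'
from plan import *
st(); peb(["blue_tin","trough"])
E
```

```text
t 40.65 p [ 0.501  -0.0722  0.2429] z [-0.0008  0.1745 -0.9847] y [ 0.0006 -0.9847 -0.1745] w 0.0098 gf 50.0 F [-0.1809 -1.1774 -2.1097] q [ 0.4973  0.2285 -0.3558  1.854  -0.1058  1.1022 -1.372 ]
top blue_tin [(0.57, [0.592, -0.035, 0.217]), (0.28, [0.62, 0.076, 0.076])]
top trough [(0.66, [0.617, 0.078, 0.079]), (0.63, [0.856, 0.081, 0.113])]
scene blue_tin [(0.82, [0.592, -0.08, 0.233])]
scene trough [(0.66, [0.595, 0.066, 0.121])]
```

step_arm(plan=[0, -0.43, 0.28, -4.2, 0, 0, 255, 0, -0.45, 0.24, -4.2, 0, 0, 255, 0, -0.46, 0.22, -4.2, 0, 0, 255, 0, -0.48, 0.18, -4.2, 0, 0, 255, 0, -0.5, 0.14, -4.2, 0, 0, 255, 0, -0.5, 0.1, -4.2, 0, 0, 255, 0, -0.5, 0.07, -4.2, 0, 0, 255, 0, -0.51, 0.04, -4.2, 0, 0, 255, 0, -0.52, -0.01, -4.2, 0, 0, 255, 0, -0.51, -0.04, -4.2, 0, 0, 255, 0, 0, 0, 0, 0, 0, 255])

```text
clock: 42.05
ee_pos: [0.5008, -0.023, 0.222]
ee_rot: [0.276, 0.961, 0.002, -0.0]
force: [0.3, -0.4, -2.7]
gripper_width: 0.0096
gripper_force: 50.0
```

step_arm(plan=[0, -0.34, -0.24, -3, 0, 0, 255, 0, -0.34, -0.25, -3, 0, 0, 255, 0, -0.31, -0.28, -3, 0, 0, 255, 0, -0.31, -0.29, -3, 0, 0, 255, 0, -0.28, -0.3, -3, 0, 0, 255, 0, -0.27, -0.32, -3, 0, 0, 255, 0, 0, 0, 0, 0, 0, 255, 0, 0, 0, 0, 0, 0, 255, 0, 0, 0, 0, 0, 0, 255, 0, 0, 0, 0, 0, 0, 255, 0, 0, 0, 0, 0, 0, 255, 0, 0, 0, 0, 0, 0, 255])

```text
clock: 43.25
ee_pos: [0.501, -0.0003, 0.2244]
ee_rot: [0.422, 0.907, 0.0, -0.0]
force: [-0.3, -0.9, -1.6]
gripper_width: 0.01
gripper_force: 50.0
```

step_arm(plan=[0, 0, 0, -2, 0, 0, 255, 0, 0, 0, 0, 0, 0, 255, 0, 0, 0, 0, 0, 0, 255, 0, 0, 0, 4, 0, 0, 255, 0, 0, 0, -4, 0, 0, 255, 0, 0, 0, 0, 0, 0, 255, 0, 0, 0, 0, 0, 0, 255, 0, 0, 0, 0, 0, 0, 255, 0, 0, 0, 0, 0, 0, 255, 0, 0, 0, 0, 0, 0, 255])

```text
clock: 44.25
ee_pos: [0.501, -0.0001, 0.2243]
ee_rot: [0.438, 0.899, 0.0, -0.0]
force: [0.7, 0.0, -0.7]
gripper_width: 0.0094
gripper_force: 50.0
```

```bash
python3 - <<'E'
from plan import *
f=[]
for _ in range(12): manip.camera("scene"); f.append(manip.sense()["force"])
print(np.mean(f,0)); d=np.radians
st(); peb(["blue_tin","trough","pebble_b1_center"])
plan([.50,-.04,.30],tinR(0,d(30)),10,255)
E
```

```text
[-0.1561 -0.0285 -1.5406]
t 44.85 p [ 0.501  -0.      0.2242] z [ 0.0001 -0.7875 -0.6163] y [ 0.0006 -0.6163  0.7875] w 0.0098 gf 50.0 F [-0.6062  0.5618 -1.868 ] q [-0.2343  0.4713 -0.3517  1.8724  0.8634  1.53   -2.5347]
top blue_tin [(0.57, [0.568, -0.016, 0.265])]
top trough [(0.75, [0.633, 0.087, 0.123])]
top pebble_b1_center []
scene blue_tin [(0.65, [0.601, -0.023, 0.262])]
scene trough [(0.84, [0.633, 0.072, 0.139])]
scene pebble_b1_center [(0.54, [0.551, 0.079, 0.088])]
-0.01,0.84,-0.15,6.2,0,0,255,
-0.01,0.83,-0.24,6.2,0,0,255,
-0.01,0.79,-0.33,6.2,0,0,255,
-0.01,0.75,-0.42,6.2,0,0,255,
-0.01,0.7,-0.49,6.2,0,0,255,
-0.01,0.64,-0.56,6.2,0,0,255,
-0.01,0.58,-0.63,6.2,0,0,255,
-0.01,0.51,-0.69,6.2,0,0,255,
-0.01,0.43,-0.75,6.2,0,0,255,
-0.01,0.35,-0.78,6.2,0,0,255,
end [ 0.5  -0.04  0.3 ] rot err deg 0.06
```

step_arm(plan=[0, 0.84, -0.15, 6.2, 0, 0, 255, 0, 0.83, -0.24, 6.2, 0, 0, 255, 0, 0.79, -0.33, 6.2, 0, 0, 255, 0, 0.75, -0.42, 6.2, 0, 0, 255, 0, 0.7, -0.49, 6.2, 0, 0, 255, 0, 0.64, -0.56, 6.2, 0, 0, 255, 0, 0.58, -0.63, 6.2, 0, 0, 255, 0, 0.51, -0.69, 6.2, 0, 0, 255, 0, 0.43, -0.75, 6.2, 0, 0, 255, 0, 0.35, -0.78, 6.2, 0, 0, 255, 0, 0, 0, 0, 0, 0, 255])

```text
clock: 46.35
ee_pos: [0.5011, -0.0434, 0.3005]
ee_rot: [-0.089, 0.996, -0.003, 0.0]
force: [-0.5, -0.2, -2.2]
gripper_width: 0.0095
gripper_force: 50.0
```

```bash
python3 - <<'E'
from plan import *
s=st();peb(["red_tin","blue_tin","trough"])
t=np.array([.551,.257,.008]); h=t+rz(.09)@H; print(h)
p=plan(h+[0,0,.16],tinR(.09),12,255); print("down"); plan(h+[0,0,.002],tinR(.09),8,255,*p)
E
```

```text
t 46.35 p [ 0.5011 -0.0434  0.3005] z [ 0.0009  0.1771 -0.9842] y [-0.0053 -0.9842 -0.1771] w 0.0095 gf 50.0 F [-0.4539 -0.1864 -2.1523] q [ 0.4312  0.1615 -0.3315  1.7959 -0.1333  1.2134 -1.425 ]
top red_tin [(0.69, [0.535, 0.397, 0.085])]
top blue_tin [(0.55, [0.59, 0.001, 0.274])]
top trough [(0.83, [0.631, 0.093, 0.121])]
scene red_tin [(0.91, [0.551, 0.389, 0.078]), (0.49, [0.593, 0.065, 0.121])]
scene blue_tin [(0.61, [0.591, -0.044, 0.29])]
scene trough [(0.68, [0.601, 0.062, 0.126])]
[0.4753 0.2502 0.078 ]
-0.21,-2.29,0.93,2.5,-0.18,-0.39,255,
-0.19,-2.24,1.03,2.5,-0.18,-0.39,255,
-0.17,-2.2,1.12,2.5,-0.18,-0.39,255,
-0.15,-2.15,1.22,2.5,-0.18,-0.39,255,
-0.14,-2.09,1.31,2.5,-0.18,-0.39,255,
-0.12,-2.04,1.41,2.5,-0.18,-0.39,255,
-0.09,-1.97,1.49,2.5,-0.18,-0.39,255,
-0.08,-1.91,1.58,2.5,-0.18,-0.39,255,
-0.07,-1.83,1.66,2.5,-0.18,-0.39,255,
-0.04,-1.76,1.73,2.5,-0.18,-0.39,255,
-0.03,-1.69,1.82,2.5,-0.18,-0.39,255,
-0.01,-1.61,1.88,2.5,-0.18,-0.39,255,
end [0.4753 0.2502 0.238 ] rot err deg 0.07
down
0,1.27,1.51,-0.01,0.01,0,255,
0,1.27,1.51,-0.01,0.01,0,255,
0,1.27,1.52,-0.01,0.01,0,255,
0,1.27,1.51,-0.01,0.01,0,255,
0,1.27,1.51,-0.01,0.01,0,255,
-0,1.27,1.52,-0.01,0.01,0,255,
-0,1.27,1.51,-0.01,0.01,0,255,
-0,1.27,1.51,-0.01,0.01,0,255,
end [0.4753 0.2502 0.08  ] rot err deg 0.06
```

Placing blue there would bring the gripper body close to the trough, so I'll shift the spot slightly and yaw the tin away.

```bash
python3 - <<'E'
from plan import *
t=np.array([.535,.260,.008]); h=t+rz(-.08)@H; print(h)
p=plan(h+[0,0,.16],tinR(-.08),12,255); print("down"); plan(h+[0,0,.003],tinR(-.08),8,255,*p)
E
```

```text
[0.4592 0.2661 0.078 ]
-0.34,-2.42,0.95,2.5,0.17,0.36,255,
-0.36,-2.37,1.06,2.5,0.17,0.36,255,
-0.38,-2.32,1.15,2.5,0.17,0.36,255,
-0.4,-2.26,1.26,2.5,0.17,0.36,255,
-0.41,-2.21,1.35,2.5,0.17,0.36,255,
-0.43,-2.14,1.44,2.5,0.17,0.36,255,
-0.45,-2.07,1.54,2.5,0.17,0.36,255,
-0.47,-2,1.62,2.5,0.17,0.36,255,
-0.48,-1.93,1.71,2.5,0.17,0.36,255,
-0.51,-1.85,1.79,2.5,0.17,0.36,255,
-0.51,-1.76,1.86,2.5,0.17,0.36,255,
-0.54,-1.68,1.94,2.5,0.17,0.36,255,
end [0.4592 0.2661 0.238 ] rot err deg 0.05
down
0,1.26,1.5,-0,-0,-0,255,
0,1.27,1.51,-0,-0,-0,255,
0,1.26,1.5,-0,-0,-0,255,
0,1.26,1.5,-0,-0,-0,255,
0,1.26,1.5,-0,-0,-0,255,
0,1.27,1.51,-0,-0,-0,255,
0,1.26,1.5,-0,-0,-0,255,
0,1.26,1.5,-0,-0,-0,255,
end [0.4592 0.2661 0.081 ] rot err deg 0.05
```

step_arm(plan=[-0.34, -2.42, 0.95, 2.5, 0.17, 0.36, 255, -0.36, -2.37, 1.06, 2.5, 0.17, 0.36, 255, -0.38, -2.32, 1.15, 2.5, 0.17, 0.36, 255, -0.4, -2.26, 1.26, 2.5, 0.17, 0.36, 255, -0.41, -2.21, 1.35, 2.5, 0.17, 0.36, 255, -0.43, -2.14, 1.44, 2.5, 0.17, 0.36, 255, -0.45, -2.07, 1.54, 2.5, 0.17, 0.36, 255, -0.47, -2, 1.62, 2.5, 0.17, 0.36, 255, -0.48, -1.93, 1.71, 2.5, 0.17, 0.36, 255, -0.51, -1.85, 1.79, 2.5, 0.17, 0.36, 255, -0.51, -1.76, 1.86, 2.5, 0.17, 0.36, 255, -0.54, -1.68, 1.94, 2.5, 0.17, 0.36, 255])

```text
clock: 47.95
ee_pos: [0.4594, 0.2667, 0.2381]
ee_rot: [-0.343, 0.939, -0.038, 0.014]
force: [0.2, 0.8, -2.2]
gripper_width: 0.0096
gripper_force: 50.0
```

step_arm(plan=[0, 0, 0, 0, 0, 0, 255, 0, 0, 0, 0, 0, 0, 255, 0, 1.26, 1.5, 0, 0, 0, 255, 0, 1.27, 1.51, 0, 0, 0, 255, 0, 1.26, 1.5, 0, 0, 0, 255, 0, 1.26, 1.5, 0, 0, 0, 255, 0, 1.26, 1.5, 0, 0, 0, 255, 0, 1.27, 1.51, 0, 0, 0, 255, 0, 0, 0, 0, 0, 0, 255])

```text
clock: 48.85
ee_pos: [0.4595, 0.2646, 0.1189]
ee_rot: [-0.342, 0.939, -0.039, 0.013]
force: [0.3, -0.6, -0.6]
gripper_width: 0.0102
gripper_force: 50.0
```

```bash
python3 - <<'E'
from plan import *
s=st();peb(["red_tin","blue_tin"])
plan([.4592,.2661,.080],tinR(-.08),6,255)
E
```

```text
t 48.85 p [0.4595 0.2646 0.1189] z [ 0.0512  0.6411 -0.7657] y [-0.0649 -0.763  -0.6432] w 0.0102 gf 50.0 F [ 0.3395 -0.5635 -0.5782] q [ 0.304   0.4548 -0.5988  2.1579 -0.8759  0.5489 -1.1229]
top red_tin [(0.56, [0.536, 0.425, 0.091])]
top blue_tin [(0.76, [0.537, 0.287, 0.121])]
scene red_tin [(0.96, [0.556, 0.393, 0.078])]
scene blue_tin [(0.78, [0.547, 0.264, 0.118])]
-0.02,0.44,0.53,-0.01,-0.02,-0,255,
-0.02,0.43,0.54,-0.01,-0.02,-0,255,
-0.02,0.44,0.53,-0.01,-0.02,-0,255,
-0.02,0.43,0.54,-0.01,-0.02,-0,255,
-0.02,0.43,0.53,-0.01,-0.02,-0,255,
-0.02,0.44,0.54,-0.01,-0.02,-0,255,
end [0.4592 0.2661 0.08  ] rot err deg 0.04
```

step_arm(plan=[0, 0.44, 0.53, 0, 0, 0, 255, 0, 0.43, 0.54, 0, 0, 0, 255, 0, 0.44, 0.53, 0, 0, 0, 255, 0, 0.43, 0.54, 0, 0, 0, 255, 0, 0.43, 0.53, 0, 0, 0, 255, 0, 0.44, 0.54, 0, 0, 0, 255, 0, 0.07, 0.08, 0, 0, 0, 255, 0, 0.07, 0.08, 0, 0, 0, 255, 0, 0, 0, 0, 0, 0, 255])

```text
clock: 50.05
ee_pos: [0.4596, 0.2665, 0.0774]
ee_rot: [-0.343, 0.939, -0.038, 0.014]
force: [-7.7, -6.0, 18.2]
gripper_width: 0.0097
gripper_force: 50.0
```

step_arm(plan=[0, -0.07, -0.08, 0, 0, 0, 255, 0, 0, 0, 0, 0, 0, 255, 0, 0, 0, 0, 0, 0, 255])

```text
clock: 50.35
ee_pos: [0.4599, 0.2661, 0.0778]
ee_rot: [-0.342, 0.939, -0.039, 0.014]
force: [0.8, -0.4, -0.2]
gripper_width: 0.0101
gripper_force: 50.0
```

step_arm(plan=[0, 0, 0, 0, 0, 0, 200, 0, 0, 0, 0, 0, 0, 160, 0, 0, 0, 0, 0, 0, 120, 0, 0, 0, 0, 0, 0, 100, 0, 0, 0, 0, 0, 0, 100, 0, 0, 0, 0, 0, 0, 100, 0, 0, -3, 0, 0, 0, 100, -0.5, 0, -4, 0, 0, 0, 100, -1, 0, -4, 0, 0, 0, 100, -2, -2, -3, 0, 0, 0, 100, -3, -3, -2, 0, 0, 0, 100, -4, -3, 0, 0, 0, 0, 100])

```text
clock: 51.55
ee_pos: [0.3524, 0.2327, 0.2539]
ee_rot: [-0.342, 0.939, -0.039, 0.016]
force: [1.4, 1.5, 1.3]
gripper_width: 0.057
gripper_force: 0.0
```

step_arm(plan=[-4, -2, 0, 0, 0, 0, 100, -2, 3, -3, 0, 0, 0, 100, 0, 3, -3, 0, 0, 0, 100, 0, 3, -3, 0, 0, 0, 100, 0, 3, -3, 0, 0, 0, 100, 0, 3, -3, 0, 0, 0, 100, 0, 3, -3, 0, 0, 0, 100, 0, 3, -3, 0, 0, 0, 100, 0, 2, -2, 0, 0, 0, 100, 0, 0, 0, 0, 0, 0, 100])

```text
clock: 52.55
ee_pos: [0.2669, -0.0724, 0.2928]
ee_rot: [-0.342, 0.939, -0.04, 0.015]
force: [0.7, 0.4, 0.4]
gripper_width: 0.0573
gripper_force: 0.0
```

```bash
python3 - <<'E'
from plan import *
s=st();peb(["red_tin","blue_tin","trough"])
T=shot("top","t8.png");S=shot("scene","s8.png")
a=cv2.resize(T["frame"][170:300,90:320],None,fx=2.6,fy=2.6,interpolation=cv2.INTER_CUBIC)[:,:598]
b=cv2.resize(S["frame"][185:305,325:505],None,fx=2,fy=2,interpolation=cv2.INTER_CUBIC)
m=np.zeros((a.shape[0]+b.shape[0],600,3),np.uint8);m[:a.shape[0],:a.shape[1]]=a;m[a.shape[0]:,:b.shape[1]]=b
cv2.imwrite("pics/fin.png",m); print(m.shape)
E
```

```text
t 52.55 p [ 0.2669 -0.0724  0.2928] z [ 0.0549  0.6412 -0.7654] y [-0.0656 -0.7626 -0.6435] w 0.0573 gf 0.0 F [0.6577 0.3999 0.3622] q [ 0.8143 -0.0458 -0.0626  2.1939 -0.535   1.487  -0.7211]
top red_tin [(0.89, [0.533, 0.41, 0.089]), (0.55, [0.618, 0.069, 0.077])]
top blue_tin [(0.96, [0.531, 0.28, 0.082])]
top trough [(0.91, [0.616, 0.066, 0.077])]
scene red_tin [(0.58, [0.552, 0.394, 0.08]), (0.55, [0.34, 0.324, 0.011])]
scene blue_tin []
scene trough [(0.72, [0.872, 0.064, 0.128]), (0.63, [0.6, 0.063, 0.123]), (0.32, [0.555, 0.392, 0.08])]
(578, 600, 3)
```

View pics/fin.png

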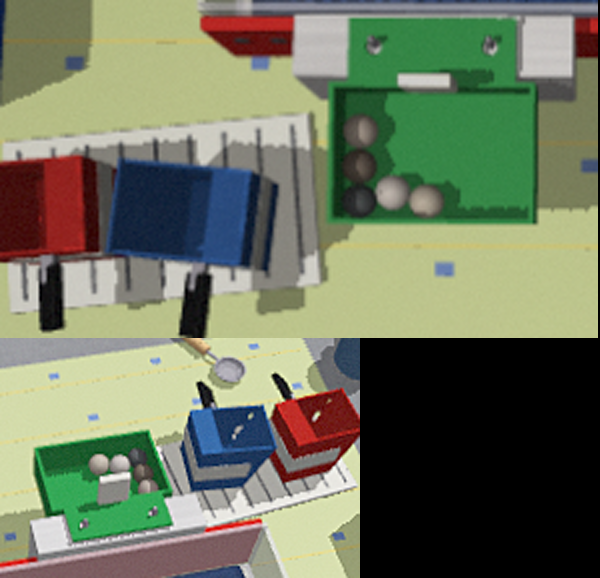

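The final picture shows all five pebbles (3 pale, 2 dark) in the hung trough and both pins through the ear. Both tins stand on the tray and the arm is clear.

```bash
python3 -c "
from station import manip
print(manip.finish_job())"
```

```text
the job is handed in; nothing more can be done
None
```

Job handed in at about 53 s, with no verdict returned: the final pictures show the trough hung on both pins, all five pebbles in it (2 dark, 3 pale), and both emptied tins standing on the tray; the jar, dosing cup and spoon had not moved at the last check at 31 s.

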